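# Draw the locating plug from the tilted nest with the T-handled puller

### The arm

A 7-joint arm with a two-finger parallel gripper is mounted at the origin on a cart in front of the work surface, level with it; the furniture and walls round the work are solid. World frame = base frame: x ahead of the robot, y to its left, z up, the work surface at z = 0. Lengths are in m, angles in rad, forces in N, time in s.
With the tool pointing down it reaches from about 0.35 to 0.9 m from the base axis. Payload 8.1 kg.
Tool frame: the origin (TCP) lies at the very end of the fingers, on their centre line; the grasp point (between the pads) lies 19 mm behind it (grip_point_offset is the distance from the TCP to the grasp point, in m); z points along the fingers, x is the direction in which the jaws open and shut, and the axes are right-handed (so a half turn about z gives the same grasp; the last joint's range is limited). The gripper opens to 92 mm and grips with 3 to 60 N. Pads are 19 mm wide; open, the fingers measure 130 mm over their backs; the gripper's body (75 mm by 190 mm) begins 47 mm behind the grasp point.
Start: joints at [-1.373, 0.434, 0.025, 1.573, -0.012, 1.134, -0.075], TCP at [0.185, 0.597, 0.227] pointing down, gripper open.
Joint ranges: [-2.62, 2.62], [-0.44, 2.09], [-1.27, 1.32], [0.08, 2.57], [-1.32, 4.46], [0.12, 2], [-2.74, 2.74]. Speed limits (rad/s): [2.22, 2.22, 3.01, 3.01, 3.14, 3.14, 3.14].

### API

Orientations are given as a rotation vector (axis times angle).
In Python, from cell import observe, get_image, camera_model, sign_off, grip_point_offset gives the robot as it stands.
- The arm moves only by the tool play_rows, never from a script. Its argument "rows" is a list of rows, each a list of 7 numbers: the shift along the tool's x, y, z as a fraction of full scale, then the turn, a rotation vector about the tool's x, y, z as a fraction of full scale, then the closure, from -1 (fully open) to 1 (shut). A call has 1 to 5 rows; each row shifts and turns the pose as measured when the row begins, along the tool's axes as they then stand; what a row does not reach is not made up. Full scale, the value 1, is 0.15 m for a shift and 0.5 rad for a turn. A row lasts 1/10 s, in which the tool goes at most 50 mm and 8.59 degrees, less where a joint would pass 70% of its speed; a pose out of reach is approached as far as the arm can. A call with a number of a shift or a turn outside -1 to 1 is refused whole. A call with a gripper value outside its range is refused whole. The fingers move at their own pace and stop on an object; "force" is the grip in N (left out, the last holds). Time passes only in rows, so rows that do not move let the fingers close. It gives the time, the measured TCP pose, the force and the opening at its end, in the units of the state.
- observe(): the state, without advancing time (a new reading comes with each control period).
- get_image(name): name is "side" or "top" or "wrist"; returns the picture (400x640x3 uint8, blue, green, red); there is no depth.
- camera_model(name): a dict with "K" (3x3 intrinsics, pixels), "R" (3x3) and "t" (3): a world point X has camera coordinates R X + t. Camera axes: x right, y down, z forward; pixel columns grow to the right and rows downward; lengths in m; the calibration is good to about 2 mm. A picture is of the moment at which its call begins: read the wrist's pose just before it. camera_model takes no time and is no camera call; for the wrist camera it gives the pose at the moment of the call.
- sign_off(): hands the job in, once; it reports no verdict.
The state is a dict: "clock": time; "joints": joint angles; "dq": joint speeds; "joint_efforts": joint torques, N m; "position": TCP position; "ee_rot": TCP orientation; "force": force on the tool from outside, world axes, zero at the start; "ft_torque": the same for the moment, N m; "width": opening from 0.0 (shut) to 1.0 (fully open).
Only numpy, scipy, OpenCV 4.12 (cv2) and the standard library are available. Lean on these libraries where they do the work, as an engineer would, in place of code of your own. Each camera call takes 0.05 s, during which the arm holds its last target.

### The job

Change over the tilted nest: take the T-handled puller out of the V-block, stand it nose down in the threaded hole of the locating plug and let go of it there. Then take it again by its T-handle, turn it clockwise until the thread is fully home, and draw the plug straight out of its pocket along its own axis. Stand the plug upright on the floor of the parts tray, the puller still screwed into it, and leave the tools and cups around the work where they are.

Things in the scene. Friction and masses are not known exactly. Their poses are not given: they have to be found in the camera images.
- puller: Steel puller rod, 200 mm, dark T-handle, 0.24 kg. Origin: nose tip; z runs from nose to handle; x lies along the T bar and the two thread lugs. It starts lying with x level, its shaft in a V-block (50x40x35 mm, covers z = 55 to 105), its handle on a rubber mat nearer the robot: the rod slopes 15 deg, nose up and away from the robot. Bare shaft, dia 16, at z = 50 to 180; balances at z = 128.
- puller_lugs (a point): On the puller's axis at z = 33 mm: middle of the two opposite lugs (8 mm wide, 5.5 mm thick, 32 mm across both, along x). The smooth nose they stand on is dia 14 from z = 0 to 43, tapered over its first 9 mm to dia 3 at the tip.
- puller_collar (a point): On the puller's axis at z = 43 mm: underside of its collar (dia 34, 7 mm thick). It meets the plug's seat face when the puller is fully in. Axes as the puller's.
- puller_handle (a point): On the puller's axis at z = 190 mm: middle of the T bar, 84 mm long, 18x18 mm thick.
- locating_plug: Steel locating plug, 0.22 to 0.4 kg: round head dia 56, 16 mm high, on a square shank 40x40 mm, 30 mm long, that sits in the nest's pocket and cannot turn there; spring plungers hold it with about 10 N. Origin: middle of the seat face on the head (a rim 1.5 mm high rings it from radius 19.5); z: its axis, out of the head; x: along the entry slot. Its foot is 46 mm below the origin.
- plug_hole (a point): Mouth of the threaded hole, same point and axes as the plug: round, dia 15.2, crossed by a slot 35x10.5 mm along x. At any angle the nose goes in 30 mm, the lugs resting on the seat face, and stands there leaning 5 to 10 deg. With the lugs over the slot (within 5 deg) it goes in 13 mm more, collar on the face; then it turns clockwise only, 60 deg to a firm stop, where a pull lifts the lugs 2.5 mm into locking seats.
- tilted_nest: Aluminium fixture bolted to the worktop: base 150x140 mm, and a plate 130x120 mm whose face slopes 30 deg down toward the robot, the plug in its middle. Origin: on the worktop under the middle of the face; x points uphill, away from the robot; z up.
- pocket (a point): Middle of the mouth of the square pocket (32 mm deep) in the nest's sloping face, 98 mm above the worktop; z: outward normal, 30 deg from vertical, leaning to the robot; x: uphill; y: level. Seated, the plug's origin lies 16 mm out along z, its slot 70 deg anticlockwise from x (so 20 deg clockwise of level).
- parts_tray: Parts tray: open grey plastic tray 130x130 mm, walls 22 mm high and 4 mm thick, fixed to the worktop. Origin: middle of its underside; the floor's top is 4 mm above it.
- cup_a: Bystander, to be left alone: empty steel cup, 64 mm wide, 47 mm high, near the tilted nest
- cup_b: Bystander, to be left alone: empty steel cup, 64 mm wide, 47 mm high, behind the tray
- chuck_key: Bystander, to be left alone: grey chuck key with a thin sliding T bar, 110x117x18 mm, lying flat in front of the nest: not the puller
- marker_pen: Bystander, to be left alone: black marker pen, 140 mm long, lying flat in front of the tray

How it is judged:
By the outcome, as a careful person would: the job done as asked, in the order asked, and still so for the second after the job is handed in, with the robot touching nothing.
It also fails if it takes over 72 s, if anything falls off the work surface, if the arm or the gripper's body presses on something with over 40 N, if the wrist force passes 120 N, or if a joint passes its speed limit or range.

## Working session

There is one attempt and no reset: what is moved stays moved. The work goes in short steps, Python scripts to look and compute and a tool call to move; the robot and the scene stay as the last step left them, time stands still between calls to the robot, and variables do not carry over. Pictures are saved under pics/ and viewed, and the job is handed in when it is done.

Besides the shell and the picture viewer there is one more tool, called in YAML: its name, and indented under it one key for each argument. play_rows: Moves the arm, as the interface text tells. Its arguments: {"type":"object","properties":{"rows":{"type":"array","items":{"type":"array","items":{"type":"number"}}},"force":{"type":"number"}},"required":["rows"]}

```bash
ls -la; mkdir -p pics
python3 - <<'E'
from cell import *
import cv2
print(observe()); print(grip_point_offset)
for n in ["side","top","wrist"]:
    m=camera_model(n); print(n,m)
    cv2.imwrite(f"pics/{n}0.png",get_image(n))
E
```

```text
total 12
drwxr-xr-x  3 agent agent 4096 Dec  6 19:26 .
drwxr-xr-x 23 root  root  4096 Dec  6 19:26 ..
drwxr-xr-x  2 agent agent 4096 Dec  6 19:26 pics
{'clock': 0.0, 'joints': array([-1.37259889,  0.43522685,  0.02495449,  1.57410079, -0.01157485,
        1.13401721, -0.07510306]), 'dq': array([ 4.05617639e-04, -1.15681182e-03,  1.08785004e-04,  7.86271904e-04,
        5.75193713e-04,  7.61638338e-05, -8.67954866e-05]), 'joint_efforts': array([-7.79956772e-04, -6.67868543e+01,  9.84417424e-01, -3.14464688e+01,
       -6.06047432e-02,  4.31048311e-02,  1.87961491e-04]), 'position': array([0.18507489, 0.59642255, 0.22594095]), 'ee_rot': array([ 2.52838233e+00,  1.86282338e+00, -1.87277511e-03]), 'force': array([-0.24306362,  0.75284106, -0.24446598]), 'ft_torque': array([ 0.01768487, -0.0150818 , -0.01226557]), 'width': 1.0003477851833746}
0.0188
side {'K': array([[369.48794851,   0.        , 318.95983244],
       [  0.        , 369.48794851, 206.10698684],
       [  0.        ,   0.        ,   1.        ]]), 'R': array([[ 0.99172267, -0.12681135, -0.02012529],
       [-0.08065872, -0.
[... 166 characters left out ...]
     , 328.24585463],
       [  0.        , 414.39452107, 200.85121574],
       [  0.        ,   0.        ,   1.        ]]), 'R': array([[-0.01416866, -0.9996043 ,  0.02429995],
       [-0.98133389,  0.00924007, -0.19208961],
       [ 0.19178906, -0.02656802, -0.9810765 ]]), 't': array([-0.09074991,  0.55703219,  1.00280653])}
wrist {'K': array([[347.59834221,   0.        , 323.0713417 ],
       [  0.        , 347.59834221, 204.97026857],
       [  0.        ,   0.        ,   1.        ]]), 'R': array([[ 0.29664075,  0.95498768, -0.0016722 ],
       [ 0.92012602, -0.28534226,  0.26823108],
       [ 0.25568022, -0.0811069 , -0.96335315]]), 't': array([-0.62421748, -0.03242366,  0.39017566])}
```

View pics/side0.png

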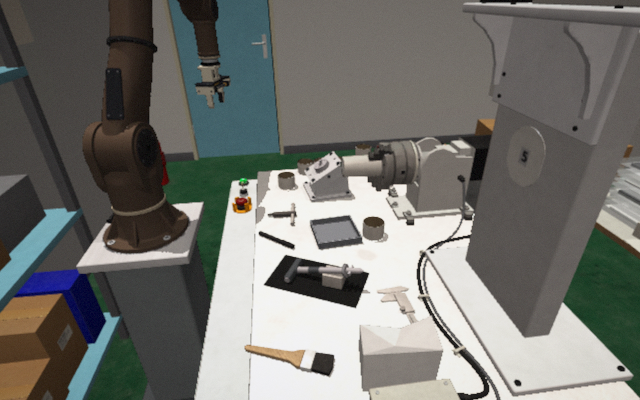

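View pics/top0.png

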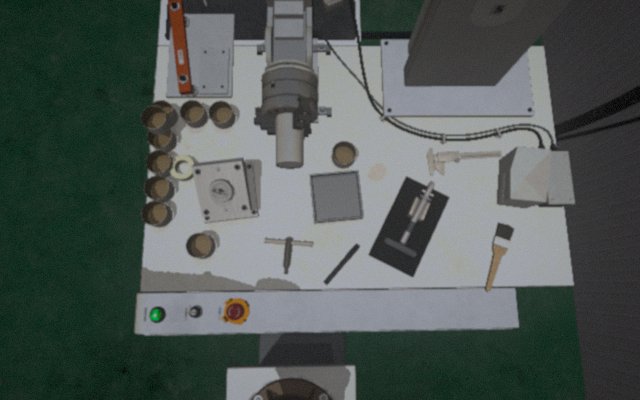

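View pics/wrist0.png

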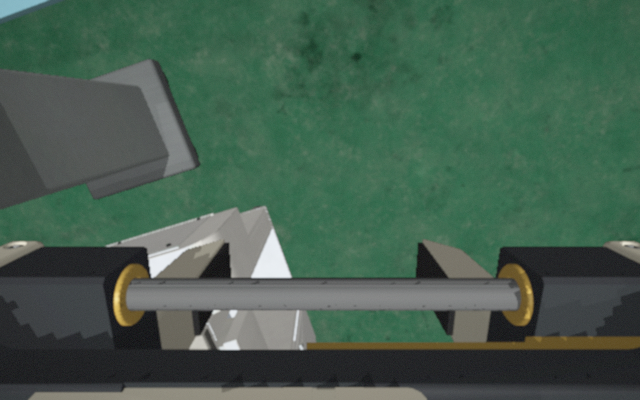

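Top view: nest/plug at (222,191), tray (336,197), puller T bar near (401,248) with nose near (431,185), and chuck key at (289,250). I'll zoom in for better pixels.

```bash
cat > h.py <<'E'
import numpy as np, cv2
from cell import *
from scipy.spatial.transform import Rotation as Rn
def ray(m,p):
    d=np.linalg.inv(m["K"])@np.array([p[0],p[1],1.]); R=m["R"]; o=-R.T@m["t"]; d=R.T@d
    return o,d/np.linalg.norm(d)
def onplane(m,p,z):
    o,d=ray(m,p); return o+d*(z-o[2])/d[2]
def tri(obs):
    A=np.zeros((3,3));b=np.zeros(3);rs=[ray(m,p) for m,p in obs]
    for o,d in rs:
        P=np.eye(3)-np.outer(d,d);A+=P;b+=P@o
    X=np.linalg.solve(A,b)
    return X,[np.linalg.norm((np.eye(3)-np.outer(d,d))@(X-o)) for o,d in rs]
def proj(m,X):
    c=m["R"]@np.asarray(X,float)+m["t"];q=m["K"]@c;return q[:2]/q[2]
def crop(img,x0,y0,x1,y1,f,name):
    cv2.imwrite(name,cv2.resize(img[y0:y1,x0:x1],None,fx=f,fy=f,interpolation=cv2.INTER_CUBIC))
E
python3 - <<'E'
from h import *
t=cv2.imread("pics/top0.png");s=cv2.imread("pics/side0.png")
a=cv2.resize(t[140:240,180:270],None,fx=5,fy=5,interpolation=2)
b=cv2.resize(t[165:285,360:450],None,fx=4,fy=4,interpolation=2)
cv2.imwrite("pics/t_n.png",a);cv2.imwrite("pics/t_p.png",b)
crop(s,260,145,370,205,7,"pics/s_n.png");crop(s,260,250,375,310,6,"pics/s_p.png")
m=camera_model("top")
for n,p,z in [("plug",(222,191),.11),("T",(401,248),.01),("nose",(431,185),.06),("key",(289,250),.01),("cupfront",(201,244),.03)]: print(n,onplane(m,p,z))
for p in [(310,174),(359,171),(363,217),(315,223)]: print(onplane(m,p,.022))
E
```

```text
plug [0.57183764 0.16034949 0.11      ]
T [ 0.43722906 -0.28721518  0.01      ]
nose [ 0.59407989 -0.36255532  0.06      ]
key [0.43562571 0.00526541 0.01      ]
cupfront [0.45205689 0.22732055 0.03      ]
[ 0.63577357 -0.05061201  0.022     ]
[ 0.64304518 -0.18173057  0.022     ]
[ 0.5184319  -0.18868728  0.022     ]
[ 0.50393176 -0.06287337  0.022     ]
```

View pics/t_n.png

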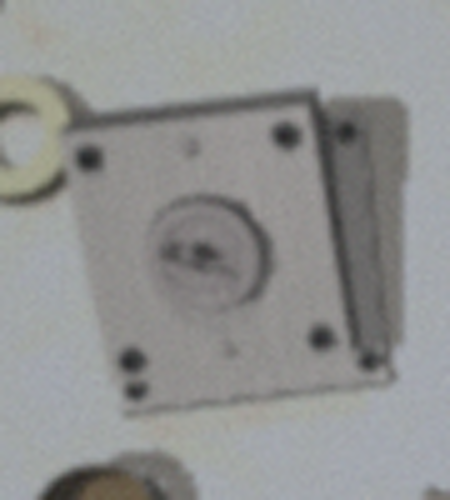

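View pics/t_p.png

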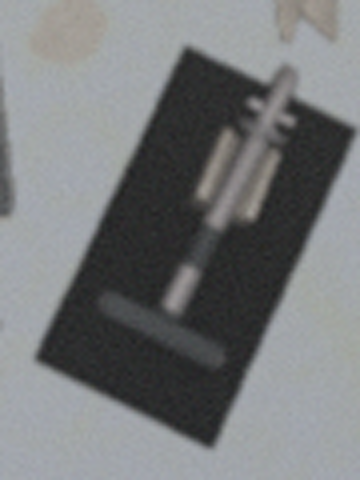

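View pics/s_n.png

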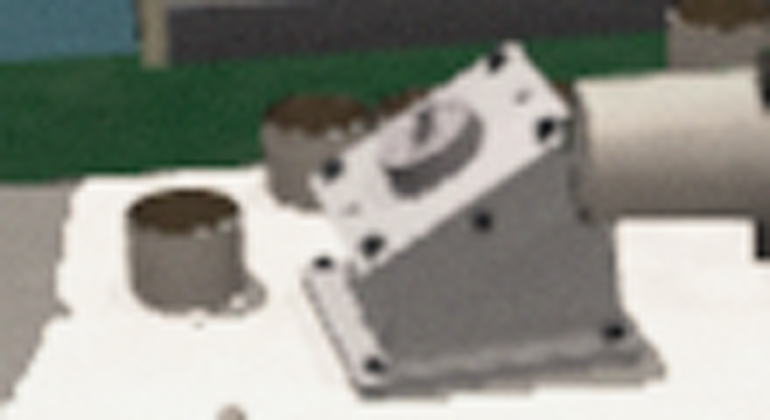

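View pics/s_p.png

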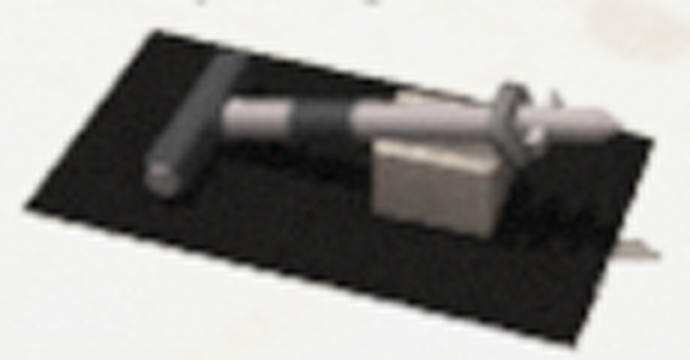

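```bash
cat >> h.py <<'E'
def pose():
    o=observe(); return o["position"],Rn.from_rotvec(o["ee_rot"])
def plan(p1,R1,n=None,grip=-1,gp=False,maxs=.32,maxr=.28,show=True):
    """rows from present pose to TCP p1 (or grasp point if gp), rotation R1"""
    p0,R0=pose(); off=np.array([0,0,grip_point_offset])
    if gp: p1=np.asarray(p1)+R1.apply(off)
    p1=np.asarray(p1); dr=(R0.inv()*R1).as_rotvec()
    need=max(np.linalg.norm(p1-p0)/.15/maxs,np.linalg.norm(dr)/.5/maxr)
    if n is None:n=max(1,int(np.ceil(need)))
    # straight TCP line, constant rotation
    st=dr/n; rows=[]
    for i in range(n):
        Ri=R0*Rn.from_rotvec(st*i)
        d=Ri.inv().apply((p1-p0)/n)/.15
        rows.append([round(float(v),3) for v in list(d)+list(st/.5)]+[grip])
    if show:
        print("dist mm",np.round((p1-p0)*1000,1),"ang deg",np.round(np.degrees(dr),1),"n",n)
        for i in range(0,n,5): print("["+",".join("["+",".join(f"{v:g}" for v in r)+"]" for r in rows[i:i+5])+"]")
    return rows
def frame(z,xhint):
    z=np.asarray(z,float);z/=np.linalg.norm(z);x=np.asarray(xhint,float);x=x-z*(x@z);x/=np.linalg.norm(x)
    return Rn.from_matrix(np.stack([x,np.cross(z,x),z],1))
E
python3 - <<'E'
from h import *
m=camera_model("wrist");p,R=pose();c=-m["R"].T@m["t"]
print("cam in tool",R.inv().apply(c-p),"axes cam in tool (rows)\n",np.round((m["R"]@R.as_matrix()),3))
s=camera_model("side");t=camera_model("top")
def sp(u,v,f,x0,y0): return (u/f+x0,v/f+y0)
tp=lambda u,v:sp(u,v,4,360,165); spp=lambda u,v:sp(u,v,6,260,250)
tn=lambda u,v:sp(u,v,5,180,140); sn=lambda u,v:sp(u,v,7,260,145)
for n,a,b in [("nose",tp(290,70),spp(620,125)),("barL",tp(108,302),spp(238,58)),("barR",tp(217,358),spp(160,180)),("plug",tn(205,252),sn(428,128)),
 ("hUL",tn(90,158),sn(495,62)),("hUR",tn(287,134),sn(546,128)),("hLL",tn(132,360),sn(332,168)),("hLR",tn(321,337),sn(373,244))]:
    print(n,*tri([(t,a),(s,b)]))
R1=frame([0,0,-1],[.2,1,0])
plan([.47,.15,.36],R1)
E
```

```text
cam in tool [ 1.18542292e-04 -7.32101967e-02 -1.57482779e-01] axes cam in tool (rows)
 [[ 1.     0.     0.   ]
 [-0.     0.963 -0.268]
 [-0.     0.268  0.963]]
nose [ 0.60291504 -0.36762233  0.05808505] [np.float64(0.0017447089241896087), np.float64(0.0017447089241895985)]
barL [ 0.45839798 -0.24998231  0.01746529] [np.float64(0.0018221216288570358), np.float64(0.0018221216288570685)]
barR [ 0.42063011 -0.3204439   0.01291938] [np.float64(0.0009148636863013074), np.float64(0.00091486368630127)]
plug [0.57376976 0.16231242 0.11214284] [np.float64(0.0008861357002617801), np.float64(0.0008861357002620544)]
hUL [0.61716257 0.21608789 0.12351153] [np.float64(0.00015631558856631528), np.float64(0.00015631558856637307)]
hUR [0.62784457 0.12198899 0.12547078] [np.float64(0.00015221191315733035), np.float64(0.00015221191315732783)]
hLL [0.52786122 0.20516187 0.07460196] [np.float64(0.000997357225107841), np.float64(0.0009973572251077)]
hLR [0.53878319 0.11249018 0.07384598] [np.float64(0.0011279625337562613), np.float64(0.0011279625337561748)]
dist mm [ 284.9 -446.6  133.8] ang deg [ 0.   0.1 -5.9] n 12
[[-0.19,0.225,-0.074,0,0,-0.017,-1],[-0.192,0.223,-0.074,0,0,-0.017,-1],[-0.194,0.221,-0.074,0,0,-0.017,-1],[-0.196,0.22,-0.074,0,0,-0.017,-1],[-0.198,0.218,-0.074,0,0,-0.017,-1]]
[[-0.2,0.216,-0.074,0,0,-0.017,-1],[-0.201,0.215,-0.074,0,0,-0.017,-1],[-0.203,0.213,-0.074,0,0,-0.017,-1],[-0.205,0.211,-0.074,0,0,-0.017,-1],[-0.207,0.209,-0.074,0,0,-0.017,-1]]
[[-0.209,0.207,-0.074,0,0,-0.017,-1],[-0.21,0.206,-0.074,0,0,-0.017,-1]]
```

play_rows:
  rows:
    - [-0.19,0.225,-0.08,0,0,-0.02,-1]
    - [-0.19,0.225,-0.08,0,0,-0.02,-1]
    - [-0.19,0.22,-0.08,0,0,-0.02,-1]
    - [-0.2,0.22,-0.08,0,0,-0.02,-1]
    - [-0.2,0.22,-0.08,0,0,-0.02,-1]

```text
clock: 0.65
position: [0.3027, 0.4089, 0.2835]
ee_rot: [2.468, 1.942, -0.012]
force: [1.4, 0.2, 0.3]
width: 1.002
```

play_rows:
  rows:
    - [-0.2,0.22,-0.08,0,0,-0.02,-1]
    - [-0.2,0.22,-0.08,0,0,-0.02,-1]
    - [-0.2,0.21,-0.08,0,0,-0.02,-1]
    - [-0.2,0.21,-0.08,0,0,-0.02,-1]
    - [-0.2,0.21,-0.08,0,0,-0.02,-1]

```text
clock: 1.15
position: [0.4306, 0.2189, 0.3462]
ee_rot: [2.416, 2.007, -0.012]
force: [1.4, 0.5, -0.8]
width: 0.997
```

Run:
```python
from h import *
o=observe();print(o["clock"],o["position"],o["joints"])
plan([.47,.15,.36],frame([0,0,-1],[.2,1,0]))
```

```text
1.15 [0.43059424 0.21887216 0.34620995] [-0.7961974   0.11508228  0.24334073  1.71896354 -0.02690898  1.31876304
  0.83855089]
dist mm [ 39.4 -68.9  13.8] ang deg [-0.3  0.4  0.7] n 2
[[-0.202,0.171,-0.045,-0.005,0.006,0.013,-1],[-0.201,0.172,-0.046,-0.005,0.006,0.013,-1]]
```

play_rows:
  rows:
    - [-0.2,0.18,-0.05,0,0,0.01,-1]
    - [-0.2,0.18,-0.05,0,0,0.01,-1]
    - [0,0,0,0,0,0,-1]

```text
clock: 1.45
position: [0.477, 0.1403, 0.3638]
ee_rot: [2.434, 1.981, -0.008]
force: [0.1, 0.6, 0.8]
width: 1.001
```

Run:
```python
from h import *
o=observe();print(o["clock"],o["position"],o["joints"])
m=camera_model("wrist");np.savez("w1.npz",**m)
i=get_image("wrist");cv2.imwrite("pics/w1.png",i)
P=proj(m,[.572,.163,.112]);print(P)
u,v=map(int,P);crop(i,max(u-100,0),max(v-75,0),u+100,v+75,4,"pics/w1c.png");print(max(u-100,0),max(v-75,0))
```

```text
1.45 [0.47697711 0.14034302 0.36383234] [-0.67835634  0.1292      0.32571902  1.66411921 -0.03701599  1.35898991
  1.01938769]
[357.23465955 241.7045961 ]
257 166
```

View pics/w1.png

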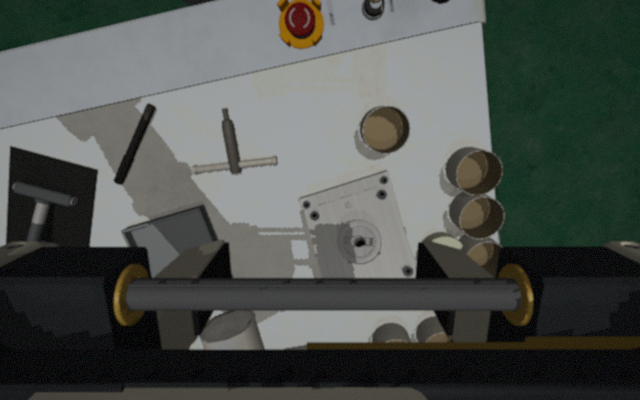

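View pics/w1c.png

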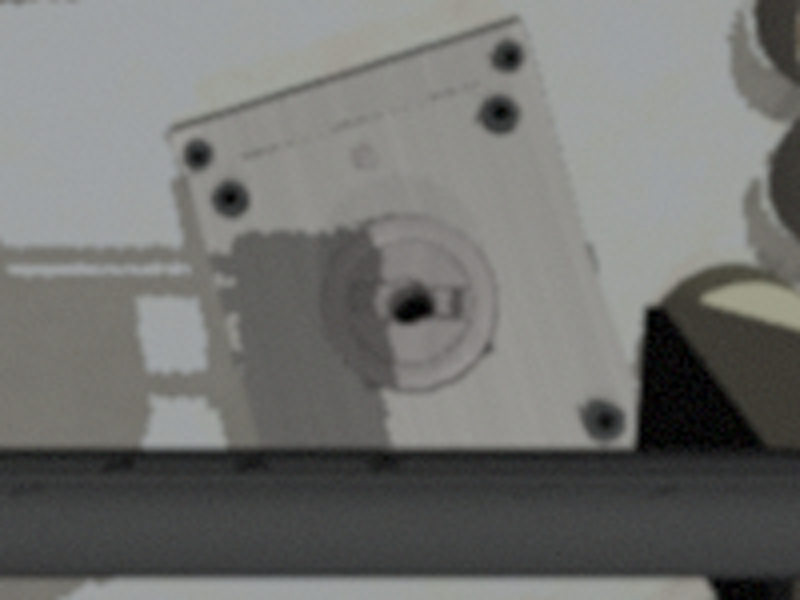

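Run:
```python
from h import *
m=dict(np.load("w1.npz"));s=camera_model("side");t=camera_model("top")
w=lambda u,v:(u/4+257,v/4+166)
h=w(409,302.5)
print(onplane(m,h,.1119), tri([(m,h),(t,(221,190.4))]),tri([(m,h),(s,(321.1,163.3))]),tri([(m,h),(t,(221,190.4)),(s,(321.1,163.3))]))
# nest upper face edges: screw holes in wrist (face lower pair), height from known: center .098 -> lower holes z~.0745
a=onplane(m,w(230,198),.0745);b=onplane(m,w(500,112),.0745);c=onplane(m,w(603,420),.1235)
print(a,b,c,"yaw level",np.degrees(np.arctan2(*(b-a)[:2][::-1]))-90)
# V grasp pose
yaw=np.radians(-27);pit=np.radians(15)
d=np.array([np.cos(yaw)*np.cos(pit),np.sin(yaw)*np.cos(pit),np.sin(pit)])
nose=np.array([.603,-.3676,.0585]);bar=np.array([.4395,-.2852,.0125])
for z in(140,150): print(z,nose-d*z/1e3, bar+d*(190-z)/1e3)
for n in["side","top"]:
  mm=camera_model(n); print(n,proj(mm,nose),proj(mm,bar))
print(proj(m,bar))
```

```text
[0.57244346 0.16550382 0.1119    ] (array([0.57574559, 0.16521796, 0.10211906]), [np.float64(0.0008049700031665147), np.float64(0.000804970003166507)]) (array([0.57403497, 0.16558899, 0.11047498]), [np.float64(0.0009373859527768776), np.float64(0.0009373859527769299)]) (array([0.57368637, 0.16421896, 0.11069768]), [np.float64(0.0014905169256862927), np.float64(0.001594443898644719), np.float64(0.001266682881489852)])
[0.53859543 0.11398753 0.0745    ] [0.52745951 0.20759025 0.0745    ] [0.61860043 0.21777323 0.1235    ] yaw level 6.784588582714363
140 [ 0.48250953 -0.30620704  0.02226533] [ 0.48253231 -0.30712606  0.02544095]
150 [ 0.47390307 -0.30182183  0.01967714] [ 0.47392585 -0.30274085  0.02285276]
side [362.66313437 270.87493333] [292.90723761 270.40544419]
top [432.57019246 181.75504449] [400.37892679 247.06028734]
[ 44.07124456 192.72685264]
```

```bash
cat >> h.py <<'E'
YAW=np.radians(-27)
dh=np.array([np.cos(YAW),np.sin(YAW),0]); barv=np.array([-np.sin(YAW),np.cos(YAW),0])
GZ=dh*np.sin(np.pi/4)+np.array([0,0,-np.cos(np.pi/4)])
GR=frame(GZ,barv); GP=np.array([.4825,-.3067,.027])
E
python3 - <<'E'
from h import *
plan(GP-.13*GZ,GR,gp=True)
E
```

```text
dist mm [ -63.1 -414.  -257.6] ang deg [-44.8  -5.8  14.8] n 11
[[-0.253,0.013,0.158,-0.142,-0.018,0.047,-1],[-0.251,0.008,0.161,-0.142,-0.018,0.047,-1],[-0.249,0.002,0.163,-0.142,-0.018,0.047,-1],[-0.248,-0.004,0.165,-0.142,-0.018,0.047,-1],[-0.247,-0.01,0.167,-0.142,-0.018,0.047,-1]]
[[-0.245,-0.016,0.168,-0.142,-0.018,0.047,-1],[-0.244,-0.022,0.169,-0.142,-0.018,0.047,-1],[-0.243,-0.029,0.17,-0.142,-0.018,0.047,-1],[-0.242,-0.035,0.17,-0.142,-0.018,0.047,-1],[-0.242,-0.041,0.169,-0.142,-0.018,0.047,-1]]
[[-0.241,-0.048,0.168,-0.142,-0.018,0.047,-1]]
```

play_rows:
  rows:
    - [-0.25,0.01,0.16,-0.14,-0.02,0.05,-1]
    - [-0.25,0.01,0.16,-0.14,-0.02,0.05,-1]
    - [-0.25,0,0.16,-0.14,-0.02,0.05,-1]
    - [-0.25,0,0.16,-0.14,-0.02,0.05,-1]
    - [-0.25,-0.01,0.16,-0.14,-0.02,0.05,-1]

```text
clock: 2.0
position: [0.4477, -0.0408, 0.2454]
ee_rot: [2.283, 1.652, 0.272]
force: [0.9, -1.3, 0.6]
width: 1.0
```

play_rows:
  rows:
    - [-0.25,-0.02,0.16,-0.14,-0.02,0.05,-1]
    - [-0.25,-0.02,0.16,-0.14,-0.02,0.05,-1]
    - [-0.25,-0.03,0.16,-0.14,-0.02,0.05,-1]
    - [-0.25,-0.03,0.16,-0.14,-0.02,0.05,-1]

```text
clock: 2.4
position: [0.4342, -0.1602, 0.1887]
ee_rot: [2.161, 1.431, 0.388]
force: [1.0, -0.1, 1.1]
width: 1.005
```

Run:
```python
from h import *
o=observe();print(o["clock"],o["position"],o["joints"])
plan(GP-.10*GZ,GR,gp=True)
```

```text
2.4 [ 0.43424977 -0.16023237  0.1886958 ] [-0.27426992 -0.05089719  0.31162971  2.51621596  1.14460023  0.28234866
  0.15516377]
dist mm [  -2.9 -120.4 -104.3] ang deg [-10.7  -0.1   4.1] n 4
[[-0.178,-0.039,0.193,-0.094,-0.001,0.036,-1],[-0.178,-0.045,0.191,-0.094,-0.001,0.036,-1],[-0.179,-0.05,0.189,-0.094,-0.001,0.036,-1],[-0.18,-0.056,0.187,-0.094,-0.001,0.036,-1]]
```

Run:
```python
from h import *
plan(GP+[0,0,.09],GR,gp=True)
```

```text
dist mm [  60.1 -152.5  -85. ] ang deg [-10.7  -0.1   4.1] n 4
[[-0.186,0.076,0.233,-0.094,-0.001,0.036,-1],[-0.184,0.069,0.237,-0.094,-0.001,0.036,-1],[-0.183,0.061,0.24,-0.094,-0.001,0.036,-1],[-0.182,0.053,0.242,-0.094,-0.001,0.036,-1]]
```

play_rows:
  rows:
    - [-0.2,0.08,0.24,-0.09,0,0.04,-1]
    - [-0.2,0.08,0.24,-0.09,0,0.04,-1]
    - [-0.2,0.07,0.24,-0.09,0,0.04,-1]
    - [-0.18,0.06,0.24,-0.09,0,0.04,-1]

```text
clock: 2.8
position: [0.4601, -0.2226, 0.1833]
ee_rot: [2.088, 1.332, 0.395]
force: [0.2, 0.4, 0.2]
width: 1.001
```

Run:
```python
from h import *
o=observe();print(o["clock"],o["position"],o["joints"])
plan(GP+[0,0,.05],GR,gp=True)
```

```text
2.8 [ 0.46008104 -0.2225925   0.18334873] [-0.06094831  0.06461898  0.24079082  2.52452774  2.02443639  0.25434525
 -0.64842338]
dist mm [  34.3  -90.1 -119.6] ang deg [-4.8  3.   3.3] n 4
[[-0.093,-0.043,0.235,-0.042,0.026,0.029,-1],[-0.097,-0.047,0.232,-0.042,0.026,0.029,-1],[-0.1,-0.05,0.23,-0.042,0.026,0.029,-1],[-0.104,-0.054,0.228,-0.042,0.026,0.029,-1]]
```

```bash
cat >> h.py <<'E'
T=np.radians(35)
GZ=dh*np.sin(T)+np.array([0,0,-np.cos(T)]); GR=frame(GZ,barv)
E
python3 - <<'E'
from h import *
plan(GP+[0,0,.08],GR,gp=True)
E
```

```text
dist mm [ 32.  -89.  -91.7] ang deg [5.2 3.3 3.1] n 3
[[-0.129,-0.022,0.262,0.061,0.038,0.036,-1],[-0.134,-0.012,0.26,0.061,0.038,0.036,-1],[-0.139,-0.002,0.258,0.061,0.038,0.036,-1]]
```

play_rows:
  rows:
    - [-0.13,-0.02,0.26,0.06,0.04,0.04,-1]
    - [-0.13,-0.01,0.26,0.06,0.04,0.04,-1]
    - [-0.14,0,0.26,0.06,0.04,0.04,-1]

```text
clock: 3.1
position: [0.4849, -0.27, 0.1409]
ee_rot: [2.134, 1.343, 0.414]
force: [1.8, 0.2, 0.1]
width: 0.997
```

Run:
```python
from h import *
o=observe();print(o["clock"],o["position"],o["joints"])
plan(GP+[0,0,.05],GR,gp=True)
```

```text
3.1 [ 0.48491666 -0.27002754  0.14086286] [ 0.31034494  0.23505591  0.03421694  2.44566698  2.671405    0.22330045
 -1.18219167]
dist mm [  7.2 -41.6 -79.3] ang deg [3.2 1.7 1.9] n 2
[[-0.102,-0.101,0.263,0.057,0.029,0.033,-1],[-0.107,-0.092,0.264,0.057,0.029,0.033,-1]]
```

play_rows:
  rows:
    - [-0.11,-0.1,0.26,0.06,0.03,0.03,-1]
    - [-0.11,-0.1,0.2,0.06,0.03,0.03,-1]
    - [0,0,0,0,0,0,-1]

```text
clock: 3.4
position: [0.4871, -0.3075, 0.0712]
ee_rot: [2.207, 1.357, 0.428]
force: [-1.6, 0.4, -0.6]
width: 0.999
```

Run:
```python
from h import *
o=observe();print(o["clock"],o["position"],o["joints"])
plan(GP+[0,0,.03],GR,gp=True)
m=camera_model("wrist")
i=get_image("wrist");cv2.imwrite("pics/w2.png",i)
d=dh*np.cos(np.pi/12)+np.array([0,0,np.sin(np.pi/12)]);A=np.array([.4825,-.3067,.0255])
for z in (0,33,50,105,140,180): print(z,proj(m,A+d*(140-z)/1e3))
```

```text
3.4 [ 0.48706378 -0.30751349  0.07117658] [ 0.60822799  0.42614179 -0.16645965  2.39054302  2.92147918  0.28623129
 -1.33034342]
dist mm [  5.   -4.1 -29.6] ang deg [-0.1 -0.2  0.1] n 1
[[-0.009,-0.078,0.186,-0.005,-0.006,0.004,-1]]
0 [321.13092151 334.85016666]
33 [321.1010255  308.43191131]
50 [321.08383925 293.24491625]
105 [321.01759887 234.71018315]
140 [320.9643314  187.63924446]
180 [320.88830244 120.45463111]
```

View pics/w2.png

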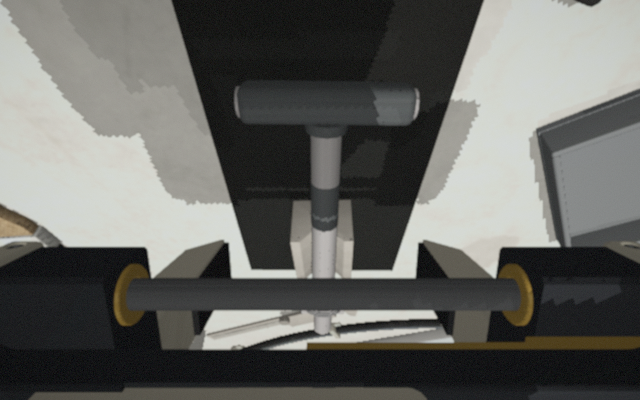

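Run:
```python
from h import *
plan(GP+barv*.0012,GR,gp=True,n=3)
```

```text
dist mm [  4.7  -4.7 -61.1] ang deg [-0.  -0.2  0.3] n 3
[[-0.005,-0.066,0.119,-0,-0.003,0.003,-1],[-0.005,-0.066,0.119,-0,-0.003,0.003,-1],[-0.005,-0.066,0.119,-0,-0.003,0.003,-1]]
```

play_rows:
  rows:
    - [0,-0.066,0.12,0,0,0,-1]
    - [0,-0.066,0.12,0,0,0,-1]
    - [0,-0.066,0.12,0,0,0,-1]
    - [0,0,0,0,0,0,-1]

```text
clock: 3.85
position: [0.4977, -0.3028, 0.0134]
ee_rot: [2.196, 1.367, 0.435]
force: [0.1, -0.1, 0.6]
width: 0.999
```

Run:
```python
from h import *
o=observe();print(o["clock"],o["position"],o["joints"],o["force"])
plan(GP+barv*.0012,GR,gp=True,n=1)
```

```text
3.85 [ 0.49773866 -0.30278421  0.01337472] [ 0.60344761  0.58304881 -0.18887981  2.40563901  2.93922789  0.46442521
 -1.33999655] [ 0.11756906 -0.14819094  0.55294786]
dist mm [-5.1 -7.7 -1.8] ang deg [ 0.2 -0.5  0.6] n 1
[[-0.061,-0.013,0.005,0.007,-0.019,0.022,-1]]
```

play_rows:
  rows:
    - [-0.06,-0.01,0.01,0,-0.02,0.02,-1]
    - [0,0,0,0,0,0,-1]

```text
clock: 4.05
position: [0.4946, -0.3086, 0.0132]
ee_rot: [2.2, 1.354, 0.429]
force: [-0.8, 1.1, 0.2]
width: 0.999
```

Run:
```python
from h import *
o=observe();print(o["clock"],o["position"],o["joints"],o["force"])
plan(GP+barv*.0012,GR,gp=True,n=1)
```

```text
4.05 [ 0.49455044 -0.30862504  0.01318422] [ 0.60948102  0.5838383  -0.18419999  2.40625179  2.93928032  0.46738126
 -1.34035575] [-0.78266757  1.12295352  0.21822062]
dist mm [-1.9 -1.9 -1.6] ang deg [ 0.3 -0.1  0.2] n 1
[[-0.017,-0.011,0.005,0.01,-0.002,0.008,-1]]
```

play_rows:
  rows:
    - [-0.02,-0.01,0,0,0,0,0.6]
    - [0,0,0,0,0,0,1]
    - [0,0,0,0,0,0,1]
    - [0,0,0,0,0,0,1]
  force: 40

```text
clock: 4.45
position: [0.493, -0.3112, 0.0159]
ee_rot: [2.195, 1.353, 0.431]
force: [0.2, 0.4, -0.5]
width: 0.701
```

play_rows:
  rows:
    - [0,0,0,0,0,0,1]
    - [0,0,0,0,0,0,1]
    - [0,0,0,0,0,0,1]
    - [0,0,0,0,0,0,1]
    - [0,0,0,0,0,0,1]

```text
clock: 4.95
position: [0.493, -0.3114, 0.016]
ee_rot: [2.196, 1.352, 0.431]
force: [-0.5, -0.2, -0.9]
width: 0.268
```

play_rows:
  rows:
    - [0,0,0,0,0,0,1]
    - [0,0,0,0,0,0,1]
    - [0,0,0,0,0,0,1]

```text
clock: 5.25
position: [0.4931, -0.3106, 0.0159]
ee_rot: [2.195, 1.354, 0.432]
force: [-0.5, -0.0, 1.1]
width: 0.156
```

play_rows:
  rows:
    - [0,0,0,0,0,0,1]
    - [0,0,0,0,0,0,1]

```text
clock: 5.45
position: [0.4931, -0.3107, 0.0159]
ee_rot: [2.195, 1.354, 0.432]
force: [0.3, 0.2, 0.5]
width: 0.153
```

Run:
```python
from h import *
o=observe();print(o["clock"],o["width"],o["position"],o["joints"],o["force"])
i=get_image("wrist");cv2.imwrite("pics/w3.png",i)
i=get_image("side");crop(i,240,220,400,330,5,"pics/s3.png")
```

```text
5.45 0.1531632125902851 [ 0.49309862 -0.3106751   0.01592529] [ 0.61939363  0.57877262 -0.18745974  2.40864696  2.94799074  0.46812566
 -1.3402153 ] [0.31196644 0.21994263 0.4542865 ]
```

View pics/w3.png

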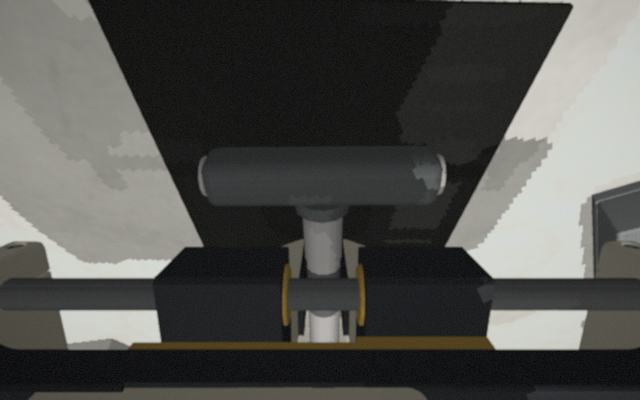

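View pics/s3.png

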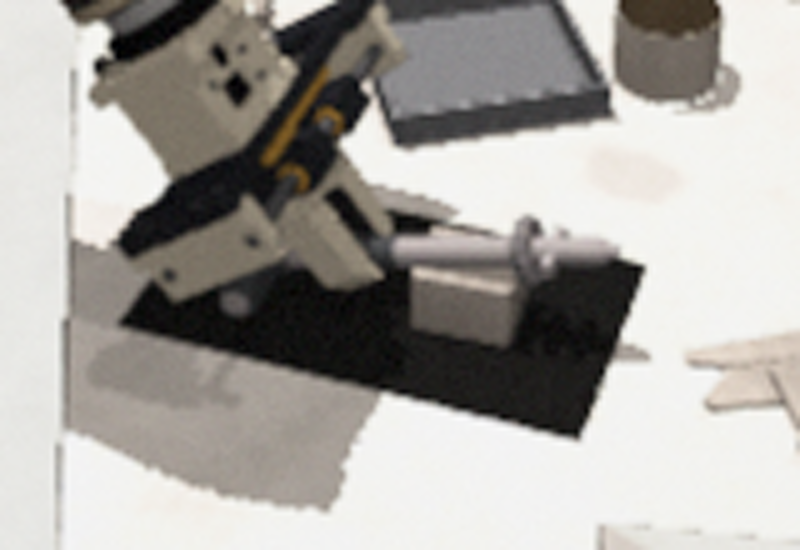

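Run:
```python
from h import *
p,R=pose()
plan(p+[0,0,.12],R,n=4,grip=1)
```

```text
dist mm [  0.   0. 120.] ang deg [0. 0. 0.] n 4
[[-0,0.116,-0.163,0,0,0,1],[-0,0.116,-0.163,0,0,0,1],[-0,0.116,-0.163,0,0,0,1],[-0,0.116,-0.163,0,0,0,1]]
```

play_rows:
  rows:
    - [0,0.06,-0.08,0,0,0,1]
    - [0,0.1,-0.14,0,0,0,1]
    - [0,0.12,-0.16,0,0,0,1]
    - [0,0.12,-0.16,0,0,0,1]
    - [0,0.12,-0.16,0,0,0,1]
  force: 60

```text
clock: 6.05
position: [0.4925, -0.3139, 0.1228]
ee_rot: [2.2, 1.351, 0.421]
force: [-0.4, -0.8, -2.0]
width: 0.152
```

Run:
```python
from h import *
o=observe();print(o["clock"],o["width"],o["position"],o["joints"],o["force"])
i=get_image("side");cv2.imwrite("pics/s4f.png",i);crop(i,220,180,380,290,5,"pics/s4.png")
i=get_image("top");cv2.imwrite("pics/t4f.png",i);crop(i,350,140,470,260,5,"pics/t4.png")
```

```text
6.05 0.1519134472659752 [ 0.49250686 -0.31390234  0.1228261 ] [ 0.62448951  0.31491958 -0.18049537  2.33875425  2.67637295  0.1386748
 -1.0888404 ] [-0.3615827  -0.75114827 -1.99937957]
```

View pics/s4.png

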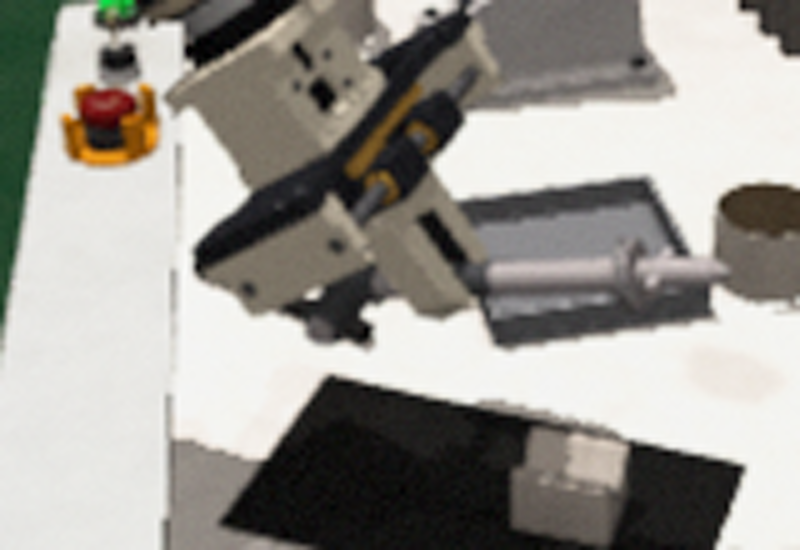

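View pics/t4.png

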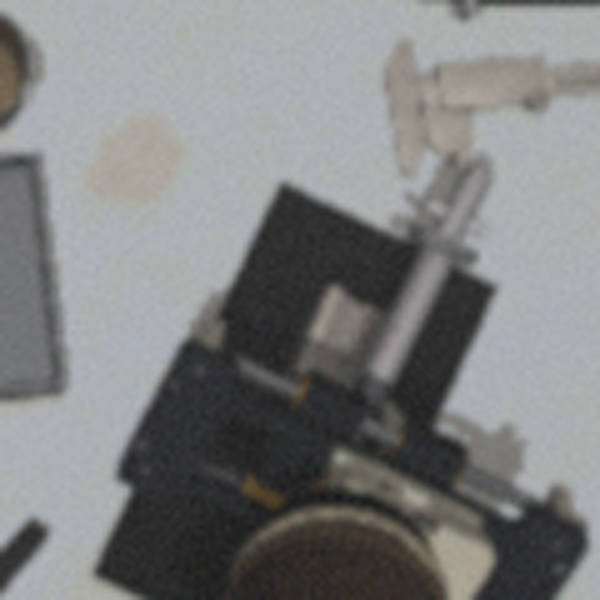

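Run:
```python
from h import *
s=camera_model("side");t=camera_model("top")
N,e=tri([(t,(446.6,172)),(s,(365.6,234))]);C,e2=tri([(t,(437.4,188.6)),(s,(346,234.4))])
print(N,e,C,e2,np.linalg.norm(N-C))
p,R=pose();g=p-R.apply([0,0,grip_point_offset])
print("grip",g,"nose in tool",R.inv().apply(N-p)*1e3,"collar in tool",R.inv().apply(C-p)*1e3)
v=R.inv().apply(N-g);print("dir",np.linalg.norm(v),np.degrees(np.arccos(v[2]/np.linalg.norm(v))))
d=N-C;d/=np.linalg.norm(d);print("pitch",np.degrees(np.arcsin(d[2])),np.degrees(np.arctan2(d[1],d[0])))
```

```text
[ 0.60233778 -0.37119773  0.16630352] [np.float64(0.0022479597722246483), np.float64(0.002247959772224478)] [ 0.5637503  -0.34999913  0.15555969] [np.float64(0.0007039807599487991), np.float64(0.0007039807599487931)] 0.045318910337817826
grip [ 0.48178297 -0.30946009  0.13641112] nose in tool [-4.52945126e-02  1.27935063e+02  3.47832867e+01] collar in tool [ 1.25606502 85.77632161 18.20768381]
dir 0.13870310394523247 67.27451035638344
pitch 13.713772239691963 -28.782833209207165
```

```bash
cat >> h.py <<'E'
NY=np.radians(6.7); c_,s_=np.cos(NY),np.sin(NY)
AX=np.array([-.5*c_,-.5*s_,np.sqrt(.75)]); UP=np.array([np.sqrt(.75)*c_,np.sqrt(.75)*s_,.5]); LV=np.array([-s_,c_,0])
H=np.array([.5728,.1648,.1115]); XS=np.cos(np.radians(70))*UP+np.sin(np.radians(70))*LV
# tool orientation when rod held (angle 70deg between tool z and nose dir, tool x = rod x)
def heldR(axis,x,ang=70.):
    n=-np.asarray(axis); F=frame(n,x)          # z=nose dir,x
    # tool: nose dir in tool = (0,sin,cos) => tool = F * rot about x by +ang
    return F*Rn.from_rotvec([np.radians(ang),0,0])
NT=np.array([.0005,.128,.035])
def heldpose(nose,axis,x,ang=70.):
    R=heldR(axis,x,ang); return nose-R.apply(NT),R
E
python3 - <<'E'
from h import *
s=camera_model("side");t=camera_model("top")
print(tri([(t,(289,163)),(s,(345,167))]),tri([(t,(290,92)),(s,(410,150))]))
p,R=heldpose(H+AX*.03,AX,XS)
print(p,R.as_matrix().round(3)); print("nose dir check",R.apply([0,np.sin(np.radians(70)),np.cos(np.radians(70))]),-AX)
p0,R0=pose();print(R0.as_matrix().round(3))
# intermediate: tool down
Rm=frame([0,0,-1],[.3,1,0]); plan([.47,-.2,.33],Rm,grip=1,n=8)
E
```

```text
(array([ 0.62600436, -0.0047889 ,  0.16670309]), [np.float64(0.0017122247488372028), np.float64(0.0017122247488372047)]) (array([ 0.80665442, -0.0122506 ,  0.20422019]), [np.float64(0.022011227341304986), np.float64(0.022011227341304843)])
[0.48290036 0.15751613 0.24681198] [[ 0.185  0.757 -0.627]
 [ 0.968 -0.029  0.25 ]
 [ 0.171 -0.653 -0.738]]
nose dir check [ 0.49658532  0.05833537 -0.8660254 ] [ 0.49658532  0.05833537 -0.8660254 ]
[[ 0.457  0.729  0.51 ]
 [ 0.889 -0.37  -0.268]
 [-0.007  0.576 -0.817]]
dist mm [-21.4 114.5 209. ] ang deg [ 35.    3.6 -10. ] n 8
[[0.076,0.052,-0.177,0.153,0.016,-0.044,1],[0.076,0.04,-0.18,0.153,0.016,-0.044,1],[0.077,0.028,-0.182,0.153,0.016,-0.044,1],[0.078,0.016,-0.183,0.153,0.016,-0.044,1],[0.079,0.003,-0.183,0.153,0.016,-0.044,1]]
[[0.08,-0.009,-0.182,0.153,0.016,-0.044,1],[0.082,-0.021,-0.18,0.153,0.016,-0.044,1],[0.084,-0.033,-0.178,0.153,0.016,-0.044,1]]
```

play_rows:
  rows:
    - [0.07,0.05,-0.18,0.15,0.02,-0.04,1]
    - [0.07,0.04,-0.18,0.15,0.02,-0.04,1]
    - [0.07,0.03,-0.18,0.15,0.02,-0.04,1]

```text
clock: 6.45
position: [0.4907, -0.3296, 0.1356]
ee_rot: [2.195, 1.333, 0.364]
force: [1.0, -1.2, -1.7]
width: 0.151
```

Run:
```python
from h import *
o=observe();print(o["clock"],o["width"],o["position"],o["joints"],o["force"])
plan([.47,-.2,.36],frame([0,0,-1],[.3,1,0]),grip=1)
```

```text
6.45 0.15128175427526147 [ 0.49066745 -0.32959568  0.13564094] [ 0.7173663   0.30441678 -0.29782498  2.30525689  2.02096124  0.16261097
 -0.4281352 ] [ 1.00016974 -1.15787697 -1.7227329 ]
dist mm [-20.7 129.6 224.4] ang deg [ 34.7   6.2 -10.4] n 6
[[0.104,0.074,-0.259,0.202,0.036,-0.061,1],[0.107,0.051,-0.264,0.202,0.036,-0.061,1],[0.11,0.027,-0.266,0.202,0.036,-0.061,1],[0.115,0.004,-0.265,0.202,0.036,-0.061,1],[0.12,-0.019,-0.262,0.202,0.036,-0.061,1]]
[[0.125,-0.042,-0.257,0.202,0.036,-0.061,1]]
```

play_rows:
  rows:
    - [0.1,0.07,-0.25,0.2,0.04,-0.06,1]
    - [0.1,0.06,-0.25,0.2,0.04,-0.06,1]
    - [0.1,0.05,-0.25,0.2,0.04,-0.06,1]
    - [0.1,0.05,-0.25,0.2,0.04,-0.06,1]

```text
clock: 6.85
position: [0.479, -0.3537, 0.1688]
ee_rot: [2.21, 1.322, 0.218]
force: [0.6, -0.4, -1.9]
width: 0.152
```

Run:
```python
from h import *
o=observe();print(o["clock"],o["width"],o["position"],o["joints"],o["force"])
plan([.47,-.2,.36],frame([0,0,-1],[.3,1,0]),grip=1)
```

```text
6.85 0.15166337071647043 [ 0.47895384 -0.35369319  0.16877985] [ 0.66934044  0.2450282  -0.2629776   2.23225514  1.14114314  0.25696736
  0.44976688] [ 0.62520401 -0.40395799 -1.88966446]
dist mm [ -9.  153.7 191.2] ang deg [ 31.3  11.6 -11.2] n 6
[[0.112,0.043,-0.245,0.182,0.067,-0.065,1],[0.119,0.025,-0.244,0.182,0.067,-0.065,1],[0.126,0.006,-0.242,0.182,0.067,-0.065,1],[0.134,-0.011,-0.237,0.182,0.067,-0.065,1],[0.143,-0.028,-0.231,0.182,0.067,-0.065,1]]
[[0.152,-0.044,-0.222,0.182,0.067,-0.065,1]]
```

play_rows:
  rows:
    - [0.11,0.04,-0.24,0.18,0.07,-0.06,1]
    - [0.12,0.03,-0.24,0.18,0.07,-0.06,1]
    - [0.13,0.01,-0.24,0.18,0.07,-0.06,1]
    - [0.13,0,-0.24,0.18,0.07,-0.06,1]

```text
clock: 7.25
position: [0.4655, -0.2909, 0.2517]
ee_rot: [2.387, 1.536, 0.076]
force: [0.2, -2.4, -3.4]
width: 0.153
```

Run:
```python
from h import *
o=observe();print(o["clock"],o["width"],o["position"],o["joints"],o["force"])
plan([.47,-.1,.37],frame([0,0,-1],[.3,1,0]),grip=1)
p,R=heldpose(H+AX*.06,AX,XS);plan(p,R,grip=1)
```

```text
7.25 0.1534226179694069 [ 0.46545494 -0.290941    0.25171049] [ 0.89259928  0.18355076 -0.593923    1.9448594   0.34994215  0.80136102
  1.24982433] [ 0.16902462 -2.41235952 -3.44139341]
dist mm [  4.5 190.9 118.3] ang deg [15.7  7.9 -7.7] n 5
[[0.212,-0.048,-0.206,0.11,0.055,-0.054,1],[0.219,-0.053,-0.197,0.11,0.055,-0.054,1],[0.226,-0.058,-0.188,0.11,0.055,-0.054,1],[0.233,-0.062,-0.178,0.11,0.055,-0.054,1],[0.239,-0.065,-0.168,0.11,0.055,-0.054,1]]
dist mm [  2.5 446.7  21.1] ang deg [ 57.5  13.4 -18.7] n 10
[[0.266,-0.109,-0.079,0.201,0.047,-0.065,1],[0.271,-0.107,-0.062,0.201,0.047,-0.065,1],[0.276,-0.103,-0.045,0.201,0.047,-0.065,1],[0.28,-0.098,-0.028,0.201,0.047,-0.065,1],[0.284,-0.091,-0.012,0.201,0.047,-0.065,1]]
[[0.287,-0.082,0.003,0.201,0.047,-0.065,1],[0.289,-0.071,0.017,0.201,0.047,-0.065,1],[0.291,-0.059,0.031,0.201,0.047,-0.065,1],[0.291,-0.046,0.043,0.201,0.047,-0.065,1],[0.292,-0.032,0.054,0.201,0.047,-0.065,1]]
```

Unflipped. Continue up and over.

play_rows:
  rows:
    - [0.21,-0.05,-0.22,0.12,0.05,-0.05,1]
    - [0.22,-0.05,-0.21,0.12,0.05,-0.05,1]
    - [0.23,-0.06,-0.2,0.12,0.05,-0.05,1]
    - [0.23,-0.06,-0.18,0.12,0.05,-0.05,1]
    - [0.23,-0.06,-0.17,0.12,0.05,-0.05,1]

```text
clock: 7.75
position: [0.4671, -0.11, 0.376]
ee_rot: [-2.549, -1.805, 0.09]
force: [1.6, -0.3, -2.4]
width: 0.151
```

Run:
```python
from h import *
o=observe();print(o["clock"],o["width"],o["position"],o["joints"],o["force"])
p,R=heldpose(H+AX*.08,AX,XS);plan(p,R,grip=1)
```

```text
7.75 0.15138338452117014 [ 0.46708961 -0.10998622  0.37602872] [ 0.69669952  0.21060377 -0.72431876  1.57640631  0.15802582  1.46532785
  1.19084267] [ 1.57746389 -0.32993602 -2.37953819]
dist mm [ -9.  264.6 -85.9] ang deg [ 39.2   8.  -12.6] n 6
[[0.277,-0.103,0.09,0.228,0.047,-0.074,1],[0.279,-0.081,0.107,0.228,0.047,-0.074,1],[0.278,-0.058,0.122,0.228,0.047,-0.074,1],[0.277,-0.033,0.133,0.228,0.047,-0.074,1],[0.275,-0.007,0.142,0.228,0.047,-0.074,1]]
[[0.271,0.019,0.148,0.228,0.047,-0.074,1]]
```

play_rows:
  rows:
    - [0.27,-0.1,0.04,0.22,0.05,-0.07,1]
    - [0.27,-0.08,0.06,0.22,0.05,-0.07,1]
    - [0.27,-0.06,0.1,0.22,0.05,-0.07,1]
    - [0.27,-0.04,0.13,0.22,0.05,-0.07,1]
    - [0.27,0,0.13,0.22,0.05,-0.07,1]

```text
clock: 8.25
position: [0.4686, 0.093, 0.3164]
ee_rot: [-2.023, -1.621, 0.408]
force: [0.7, -1.2, -2.1]
width: 0.152
```

Run:
```python
from h import *
o=observe();print(o["clock"],o["width"],o["position"],o["joints"],o["force"])
p,R=heldpose(H+AX*.06,AX,XS);plan(p,R,grip=1)
```

```text
8.25 0.15216187982409998 [0.46864122 0.09296381 0.31638842] [ 0.35453815  0.60355382 -0.78271426  1.38168194 -0.00331631  1.75528364
  0.9242866 ] [ 0.71784692 -1.2286061  -2.09051073]
dist mm [ -0.6  62.8 -43.6] ang deg [ 7.7  2.1 -5.7] n 2
[[0.19,0.047,0.163,0.134,0.037,-0.099,1],[0.184,0.067,0.163,0.134,0.037,-0.099,1]]
```

play_rows:
  rows:
    - [0.19,0.05,0.16,0.13,0.04,-0.1,1]
    - [0.18,0.06,0.16,0.13,0.04,-0.1,1]
    - [0,0,0,0,0,0,1]

```text
clock: 8.55
position: [0.4679, 0.1519, 0.2584]
ee_rot: [-1.851, -1.605, 0.466]
force: [-1.2, -0.2, -1.9]
width: 0.154
```

Run:
```python
from h import *
o=observe();print(o["clock"],o["width"],o["position"],o["joints"],o["force"])
p,R=heldpose(H+AX*.06,AX,XS);plan(p,R,grip=1)
i=get_image("side");cv2.imwrite("pics/s5f.png",i);crop(i,250,110,370,210,6,"pics/s5.png")
i=get_image("top");cv2.imwrite("pics/t5f.png",i);crop(i,170,120,290,240,5,"pics/t5.png")
i=get_image("wrist");cv2.imwrite("pics/w5.png",i)
m=camera_model("wrist");p,R=pose();print(proj(m,p+R.apply(NT)),proj(m,H))
for n in ("side","top"): print(proj(camera_model(n),p+R.apply(NT)),proj(camera_model(n),H))
```

```text
8.55 0.15384382454745812 [0.46793196 0.15193209 0.2583795 ] [ 0.26786712  0.75154996 -0.79141854  1.37577625 -0.0334974   1.72170143
  0.92095613] [-1.19018635 -0.21656015 -1.87545742]
dist mm [ 0.1  3.8 14.4] ang deg [-0.5  1.1 -1.5] n 1
[[0.038,-0.065,-0.065,-0.019,0.039,-0.054,1]]
[323.70733144 411.53888962] [338.88929531 444.89385623]
[312.5024297  153.86776067] [320.53979824 163.25872656]
[220.77665653 198.6922218 ] [220.01441731 190.49188323]
```

View pics/s5.png

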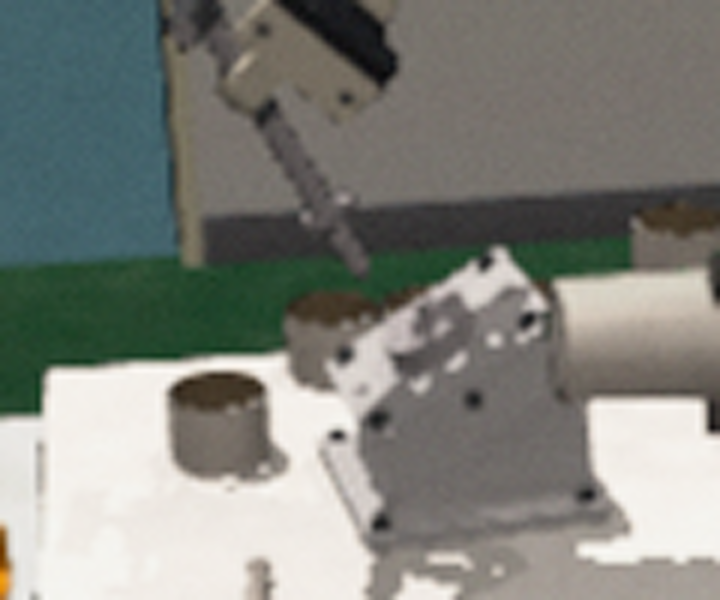

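View pics/t5.png

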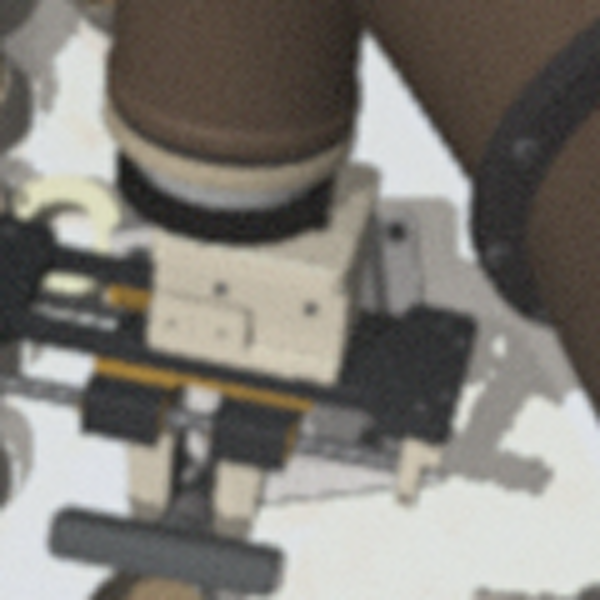

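View pics/w5.png

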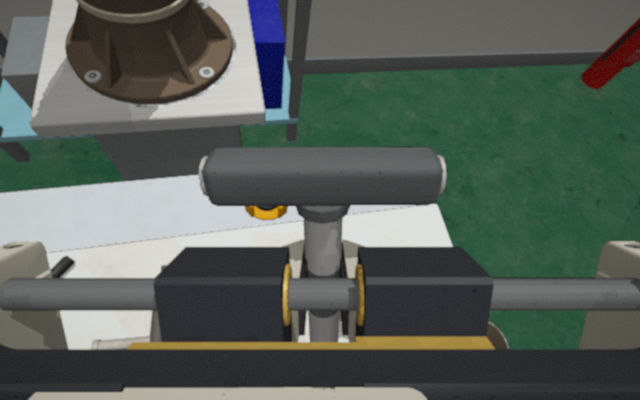

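```bash
python3 - <<'E'
from h import *
p,R=pose();s=camera_model("side");n=R.apply([0,np.sin(np.radians(70)),np.cos(np.radians(70))])
for z in (0,33,46.5,120,190):
    X=p+R.apply(NT)-n*z/1e3; q=proj(s,X); print(z,q,((q-[250,110])*6).round(0))
E
python3 - <<'E'
import sys;sys.path.insert(0,'.')
from h import *
i=cv2.imread("pics/s5f.png");crop(i,280,105,340,175,11,"pics/s5z.png")
E
```

```text
0 [312.5024297  153.86776067] [375. 263.]
33 [307.55666278 146.3861617 ] [345. 218.]
46.5 [305.49503883 143.26748591] [333. 200.]
120 [293.86023194 125.66719042] [263.  94.]
190 [282.09092903 107.86343907] [193. -13.]
```

View pics/s5z.png

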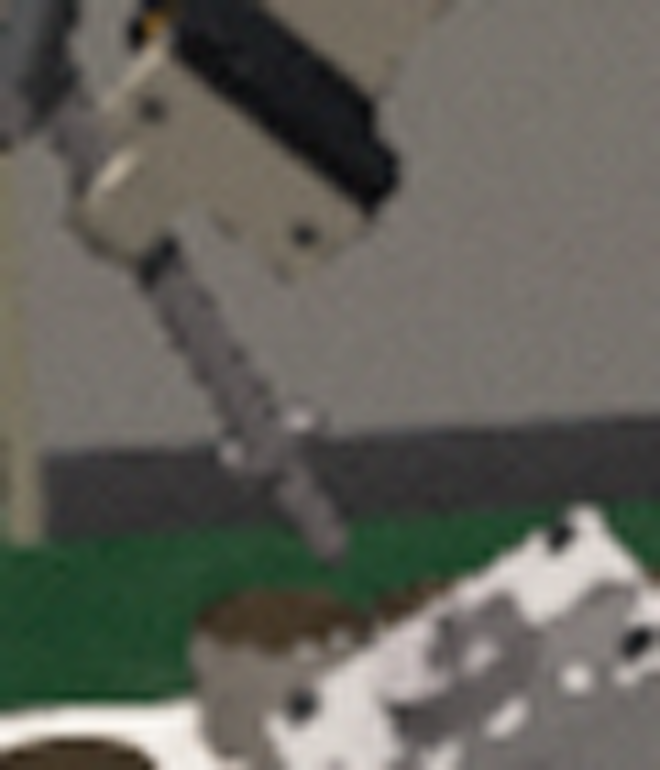

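Run:
```python
from h import *
p,R=pose();m=camera_model("wrist")
for ang in (67,70):
    n=R.apply([0,np.sin(np.radians(ang)),np.cos(np.radians(ang))])
    for z in (165,181,190):
        X=p+R.apply(NT)-n*z/1e3; print(ang,z,proj(m,X),(m["R"]@X+m["t"])[2])
# lateral ends at z=190
# V-block model: rod in tool from w3 pose
Rt=Rn.from_rotvec([2.195,1.354,.432]);pt=np.array([.4931,-.3107,.0159])
print("tilt",np.degrees(np.arccos(-Rt.as_matrix()[2,2])))
d=dh*np.cos(np.pi/12)+np.array([0,0,np.sin(np.pi/12)])
print("dir in tool",Rt.inv().apply(d), "ang",np.degrees(np.arccos(Rt.inv().apply(d)[2])))
for b in ([.4395,-.2852,.0125],): print("bar in tool",Rt.inv().apply(np.array(b)-pt)*1e3)
print("nose in tool",Rt.inv().apply(np.array([.603,-.3676,.0585])-pt)*1e3)
```

```text
67 165 [324.01569892 237.5986911 ] 0.13574616773798698
67 181 [324.07241944 205.60446444] 0.12577467912986268
67 190 [324.10846152 185.27428835] 0.12016571678779281
70 165 [323.9668318  223.33787704] 0.1426404179816968
70 181 [324.01185648 190.68400829] 0.13333746273053831
70 190 [324.04005662 170.23203505] 0.12810455040176166
tilt 35.54954564868112
dir in tool [-0.00559907  0.93635318  0.35101477] ang 69.45060441470483
bar in tool [ -1.29055943 -50.25994242 -31.73393522]
nose in tool [ -1.53813843 125.44919015  37.2896074 ]
```

```bash
cat >> h.py <<'E'
NT=np.array([-.0005,.1265,.037]); ANG=68.
E
python3 - <<'E'
from h import *
p,R=heldpose(H+AX*.03,AX,XS,ANG);plan(p,R,grip=1,n=2)
E
```

```text
dist mm [ 12.1   8.7 -19. ] ang deg [-2.   0.9 -1.4] n 2
[[0.027,0.07,0.028,-0.035,0.015,-0.025,1],[0.026,0.07,0.03,-0.035,0.015,-0.025,1]]
```

play_rows:
  rows:
    - [0.03,0.07,0.03,-0.03,0.02,-0.03,1]
    - [0.03,0.07,0.03,-0.03,0.02,-0.03,1]
    - [0,0,0,0,0,0,1]

```text
clock: 9.0
position: [0.4846, 0.1573, 0.2448]
ee_rot: [-1.866, -1.638, 0.394]
force: [-1.2, -0.3, -2.9]
width: 0.153
```

Run:
```python
from h import *
o=observe();print(o["clock"],o["position"],o["force"])
p,R=heldpose(H+AX*.03,AX,XS,ANG);plan(p,R,grip=1)
i=get_image("side");cv2.imwrite("pics/s6f.png",i);crop(i,280,110,345,180,11,"pics/s6.png")
p,R=pose();s=camera_model("side");n=R.apply([0,np.sin(np.radians(ANG)),np.cos(np.radians(ANG))])
print("ax err",np.degrees(np.arccos(-n@AX)))
for z in (0,46.5,120):
    X=p+R.apply(NT)-n*z/1e3; q=proj(s,X); print(z,q,((q-[280,110])*11).round(0))
print(proj(s,H),(proj(s,H)-[280,110])*11)
```

```text
9.0 [0.48462398 0.15727828 0.24480089] [-1.15492089 -0.34055756 -2.91610253]
dist mm [-2.9  1.8  0.2] ang deg [ 0.5 -0.2 -0.1] n 1
[[0.008,-0.016,0.013,0.017,-0.006,-0.003,1]]
ax err 0.45516839007733406
0 [317.30560161 156.82055318] [410. 515.]
46.5 [310.36323836 146.65327128] [334. 403.]
120 [298.82223186 129.75114988] [207. 217.]
[320.53979824 163.25872656] [445.93778063 585.84599212]
```

View pics/s6.png

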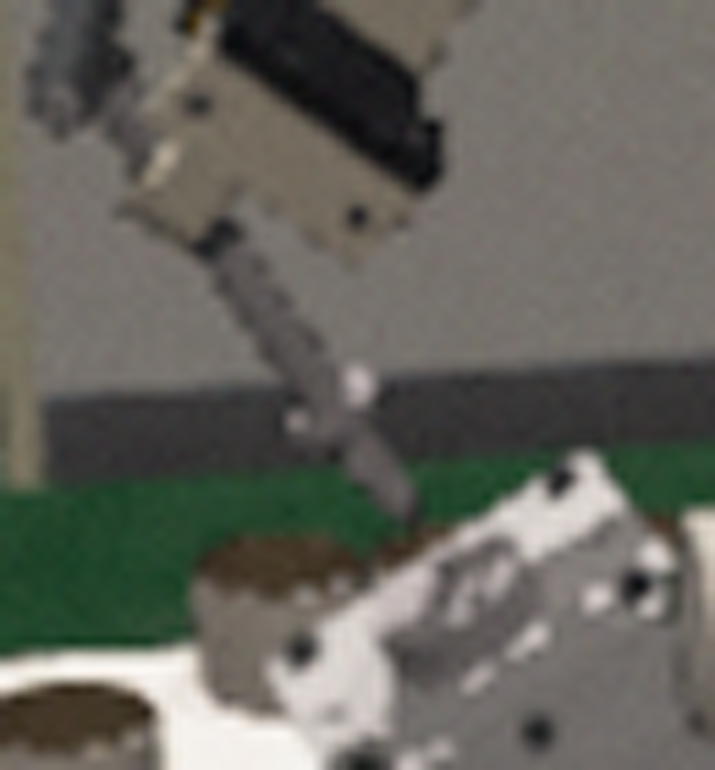

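Run:
```python
from h import *
p,R=heldpose(H+AX*.008,AX,XS,ANG);plan(p,R,grip=1,n=2)
```

```text
dist mm [  8.3   3.3 -19.5] ang deg [ 0.5 -0.2 -0.1] n 2
[[0.005,0.061,0.036,0.008,-0.003,-0.002,1],[0.005,0.062,0.036,0.008,-0.003,-0.002,1]]
```

play_rows:
  rows:
    - [0.005,0.061,0.036,0.008,0,0,1]
    - [0.005,0.061,0.036,0.008,0,0,1]
    - [0,0,0,0,0,0,1]

```text
clock: 9.35
position: [0.4937, 0.1598, 0.2252]
ee_rot: [-1.863, -1.633, 0.4]
force: [0.1, -0.0, -2.0]
width: 0.151
```

Run:
```python
from h import *
o=observe();print(o["clock"],o["position"],o["force"])
p,R=heldpose(H+AX*.0,AX,XS,ANG);plan(p,R,grip=1,n=1)
i=get_image("side");cv2.imwrite("pics/s7f.png",i);crop(i,280,110,345,180,11,"pics/s7.png")
p,R=pose();s=camera_model("side");n=R.apply([0,np.sin(np.radians(ANG)),np.cos(np.radians(ANG))])
for z in (0,46.5,120):
    X=p+R.apply(NT)-n*z/1e3; q=proj(s,X); print(z,((q-[280,110])*11).round(0))
```

```text
9.35 [0.49368385 0.15975953 0.22524597] [ 0.13114801 -0.01478616 -2.02406806]
dist mm [ 3.   1.1 -6.2] ang deg [ 0.1 -0.2 -0.2] n 1
[[0.004,0.041,0.021,0.004,-0.005,-0.008,1]]
0 [437. 568.]
46.5 [363. 458.]
120 [239. 275.]
```

View pics/s7.png

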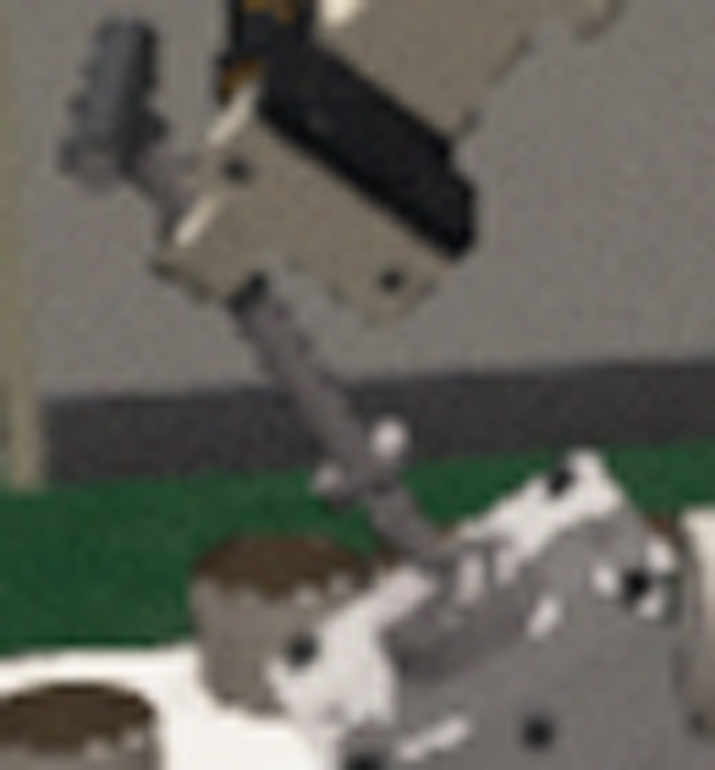

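play_rows:
  rows:
    - [0.004,0.05,0.02,0,0,0,1]
    - [0,0.05,0.02,0,0,0,1]
    - [0,0,0,0,0,0,1]

```text
clock: 9.7
position: [0.5023, 0.1615, 0.2108]
ee_rot: [-1.863, -1.633, 0.4]
force: [-1.4, 1.1, -2.7]
width: 0.152
```

```bash
cat > st.py <<'E'
from h import *
o=observe();print(o["clock"],o["position"],"F",o["force"].round(1),"T",o["ft_torque"].round(2),o["width"])
p,R=pose();N=p+R.apply(NT);n=R.apply([0,np.sin(np.radians(ANG)),np.cos(np.radians(ANG))])
v=N-H;print("nose depth mm",-v@AX*1e3,"lat up",v@UP*1e3,"lat lev",v@LV*1e3,"axerr",np.degrees(np.arccos(-n@AX)),"F along axis",o["force"]@AX)
E
python3 st.py
```

```text
9.7 [0.50233969 0.16149955 0.21083191] F [-1.4  1.1 -2.7] T [-0.51 -0.97 -0.  ] 0.15201456189969217
nose depth mm 9.9168326668418 lat up 0.9651613632850374 lat lev -0.4015978661314086 axerr 0.16642531743851566 F along axis -1.7499069604434088
```

play_rows:
  rows:
    - [0,0.045,0.02,0,0,0,1]
    - [0,0.045,0.02,0,0,0,1]
    - [0,0,0,0,0,0,1]

```text
clock: 10.0
position: [0.5098, 0.1625, 0.1965]
ee_rot: [-1.862, -1.633, 0.401]
force: [-0.1, -0.5, -2.1]
width: 0.151
```

```bash
python3 st.py;  python3 - <<'E'
from h import *
i=get_image("side");crop(i,280,110,345,180,11,"pics/s8.png")
E
```

```text
10.0 [0.50976153 0.16246324 0.19648224] F [-0.1 -0.5 -2.1] T [-0.42 -0.92  0.02] 0.15136570604670757
nose depth mm 26.09246187078738 lat up 0.1989649438484259 lat lev -0.31213666627671366 axerr 0.1597169201625311 F along axis -1.7654612921019304
```

View pics/s8.png

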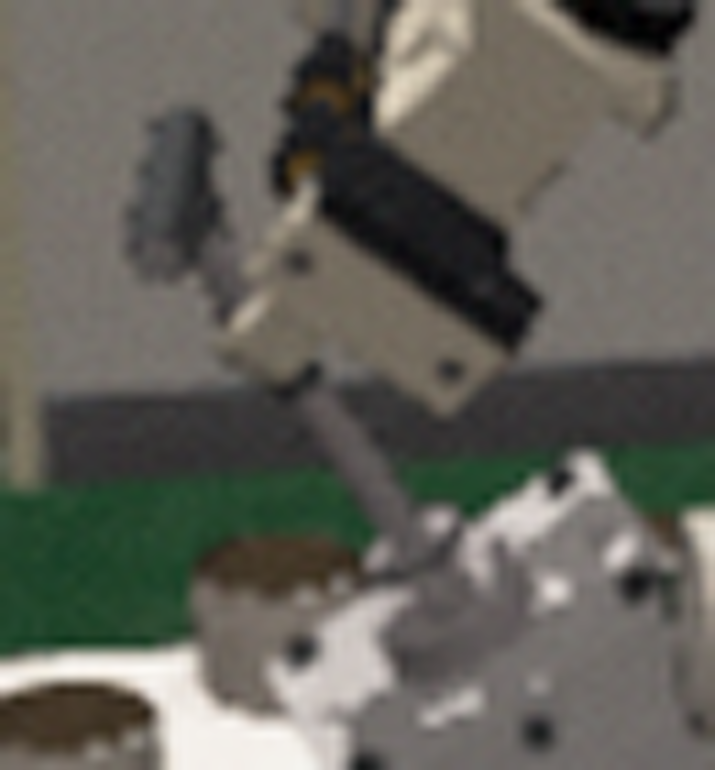

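play_rows:
  rows:
    - [0,0.025,0.01,0,0,0,1]
    - [0,0.02,0.008,0,0,0,1]
    - [0,0,0,0,0,0,1]

```text
clock: 10.35
position: [0.5136, 0.163, 0.1905]
ee_rot: [-1.862, -1.634, 0.4]
force: [-0.7, 0.5, -3.0]
width: 0.149
```

```bash
python3 st.py
```

```text
10.35 [0.513635   0.16295287 0.19053707] F [-0.7  0.5 -3. ] T [-0.55 -0.91  0.01] 0.14903843063689542
nose depth mm 33.18695445698068 lat up 0.686093776329378 lat lev -0.2515799555302678 axerr 0.15804370400669485 F along axis -2.3183112504489087
```

play_rows:
  rows:
    - [0,0.02,0.008,0,0,0,1]
    - [0,0.015,0.006,0,0,0,1]
    - [0,0,0,0,0,0,1]

```text
clock: 10.65
position: [0.5166, 0.1633, 0.1855]
ee_rot: [-1.862, -1.634, 0.4]
force: [-0.9, -1.0, -2.4]
width: 0.155
```

```bash
python3 st.py
```

```text
10.65 [0.51664781 0.16327151 0.18545056] F [-0.9 -1.  -2.4] T [-0.55 -0.99  0.03] 0.15468180864722936
nose depth mm 39.10524029921505 lat up 0.7826233191201848 lat lev -0.28530560128053534 axerr 0.1607283768728353 F along axis -1.5701851614026425
```

play_rows:
  rows:
    - [0,0.015,0.006,0,0,0,1]
    - [0,0.012,0.005,0,0,0,1]
    - [0,0,0,0,0,0,1]

```text
clock: 10.95
position: [0.5167, 0.1639, 0.1846]
ee_rot: [-1.857, -1.634, 0.404]
force: [1.0, -1.1, -3.2]
width: 0.152
```

```bash
python3 st.py
python3 - <<'E'
from h import *
i=get_image("side");crop(i,280,110,345,180,11,"pics/s9.png")
E
```

```text
10.95 [0.51673929 0.16388299 0.18462108] F [ 1.  -1.1 -3.2] T [-0.7  -1.18  0.03] 0.15154236939272775
nose depth mm 39.97484204751624 lat up -0.06307517810710817 lat lev 0.7750701941995402 axerr 0.19225726757196923 F along axis -3.2195364150090753
```

View pics/s9.png

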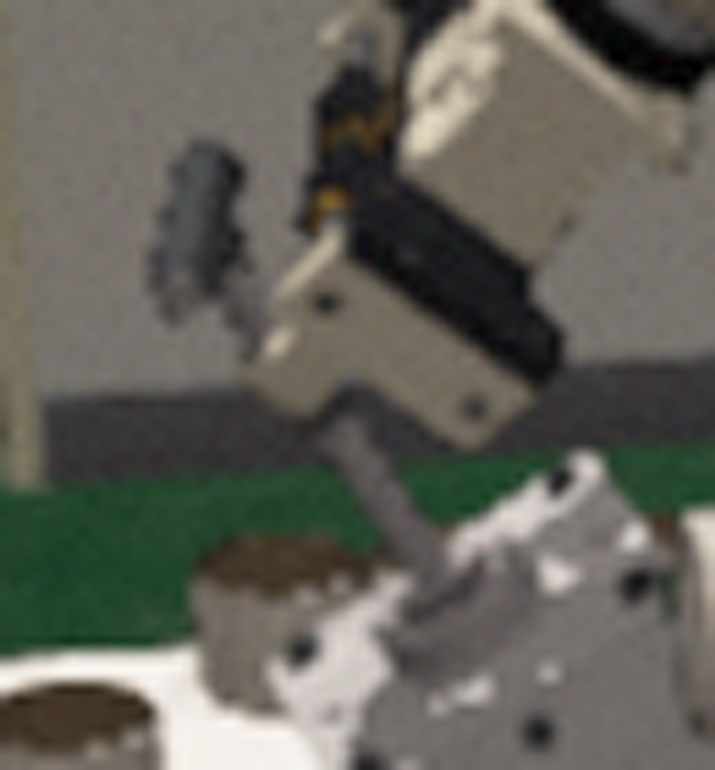

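play_rows:
  rows:
    - [0,0.03,0.012,0,0,0,1]
    - [0,0,0,0,0,0,1]

```text
clock: 11.2
position: [0.516, 0.1646, 0.1846]
ee_rot: [-1.849, -1.634, 0.41]
force: [1.9, -1.8, -4.1]
width: 0.153
```

```bash
python3 st.py
```

```text
11.2 [0.51598547 0.16459053 0.18458087] F [ 1.9 -1.8 -4.1] T [-0.96 -1.42  0.04] 0.15326446861933815
nose depth mm 39.768665770098664 lat up -1.4770454826062083 lat lev 2.1975962041463566 axerr 0.6300108735505747 F along axis -4.420322846079858
```

play_rows:
  rows:
    - [0,0,0,0,0,0,0.3]
    - [0,0,0,0,0,0,-0.2]
    - [0,0,0,0,0,0,-0.2]
    - [0,0,0,0,0,0,-0.2]

```text
clock: 11.6
position: [0.5169, 0.1654, 0.1846]
ee_rot: [-1.849, -1.634, 0.406]
force: [0.2, 0.4, 0.6]
width: 0.453
```

```bash
python3 st.py
python3 - <<'E'
from h import *
i=get_image("side");crop(i,270,110,345,180,10,"pics/s10.png")
i=get_image("wrist");cv2.imwrite("pics/w10.png",i)
E
```

```text
11.6 [0.51688949 0.16543787 0.18457883] F [0.2 0.4 0.6] T [-0.35 -0.68 -0.03] 0.45254445210622185
nose depth mm 40.246661834261396 lat up -0.32209504521759147 lat lev 3.0104237243627026 axerr 0.5457988916026898 F along axis 0.4075575131226867
```

View pics/s10.png

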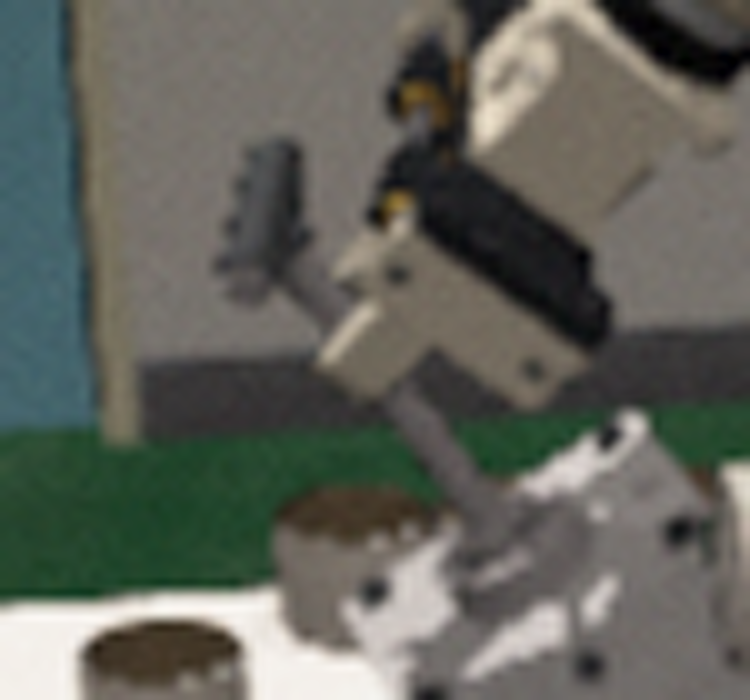

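View pics/w10.png

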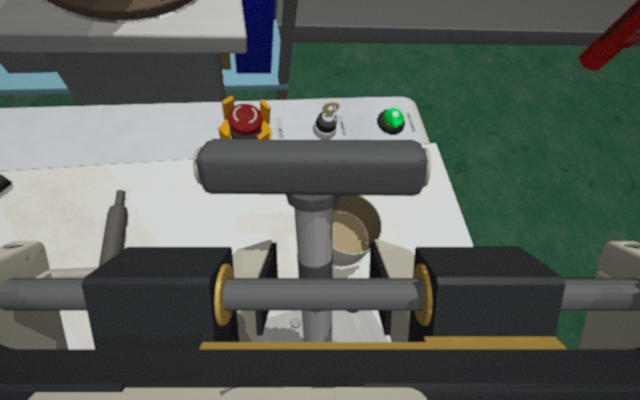

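play_rows:
  rows:
    - [0,0,-0.1,0,0,0,-1]
    - [0,0,-0.25,0,0,0,-1]
    - [0,0,-0.3,0,0,0,-1]

```text
clock: 12.0
position: [0.5732, 0.1408, 0.2566]
ee_rot: [-1.842, -1.633, 0.418]
force: [1.2, -0.3, 0.9]
width: 0.798
```

```bash
python3 st.py
python3 - <<'E'
from h import *
p,R=pose(); plan([.54,.145,.36],R*Rn.from_rotvec([np.radians(-25),0,0]))
E
```

```text
12.0 [0.57324166 0.1407643  0.25661514] F [ 1.2 -0.3  0.9] T [-0.25 -0.74 -0.08] 0.7982096212021166
nose depth mm 4.511136282542988 lat up 80.4869559839797 lat lev -27.738815381415638 axerr 1.0554799107174626 F along axis 0.1477333823806133
dist mm [-33.2   4.2 103.4] ang deg [-25.  -0.  -0.] n 4
[[0.026,-0.153,-0.093,-0.218,-0,-0,-1],[0.026,-0.142,-0.109,-0.218,-0,-0,-1],[0.026,-0.129,-0.124,-0.218,-0,-0,-1],[0.026,-0.115,-0.137,-0.218,-0,-0,-1]]
```

play_rows:
  rows:
    - [0.02,-0.18,-0.13,-0.15,0,0,-1]
    - [0.02,-0.16,-0.14,-0.2,0,0,-1]
    - [0.02,-0.14,-0.15,-0.2,0,0,-1]
    - [0.02,-0.11,-0.16,-0.25,0,0,-1]

```text
clock: 12.4
position: [0.5527, 0.1338, 0.3745]
ee_rot: [-2.135, -1.803, 0.088]
force: [-0.5, -0.7, 0.8]
width: 1.002
```

Run:
```python
from h import *
o=observe();print(o["clock"],o["position"],o["joints"])
i=get_image("side");cv2.imwrite("pics/s11f.png",i);crop(i,270,100,350,180,9,"pics/s11.png")
i=get_image("wrist");cv2.imwrite("pics/w11.png",i);
i=get_image("top");cv2.imwrite("pics/t11f.png",i);crop(i,170,140,270,260,5,"pics/t11.png")
XP=np.cross(XS,AX); R1=frame(-AX,XP);print(XP,R1.as_matrix().round(2))
plan(H+AX*.218,R1)
```

```text
12.4 [0.55269938 0.13380606 0.37450275] [ 0.29665191  0.5303732  -0.79394436  1.2427081   0.05073276  1.66071327
  0.95109247]
[ 0.84814371 -0.24473799  0.46984631] [[ 0.85 -0.18  0.5 ]
 [-0.24 -0.97  0.06]
 [ 0.47 -0.17 -0.87]]
dist mm [-86.8  16.6 -78.1] ang deg [-35.9  35.7  84.6] n 13
[[-0.007,-0.032,0.051,-0.096,0.096,0.227,-1],[-0.013,-0.033,0.049,-0.096,0.096,0.227,-1],[-0.019,-0.033,0.047,-0.096,0.096,0.227,-1],[-0.025,-0.033,0.044,-0.096,0.096,0.227,-1],[-0.031,-0.032,0.041,-0.096,0.096,0.227,-1]]
[[-0.036,-0.03,0.038,-0.096,0.096,0.227,-1],[-0.041,-0.027,0.035,-0.096,0.096,0.227,-1],[-0.046,-0.024,0.032,-0.096,0.096,0.227,-1],[-0.05,-0.02,0.028,-0.096,0.096,0.227,-1],[-0.053,-0.015,0.025,-0.096,0.096,0.227,-1]]
[[-0.056,-0.01,0.022,-0.096,0.096,0.227,-1],[-0.057,-0.005,0.019,-0.096,0.096,0.227,-1],[-0.058,0.001,0.016,-0.096,0.096,0.227,-1]]
```

View pics/s11.png

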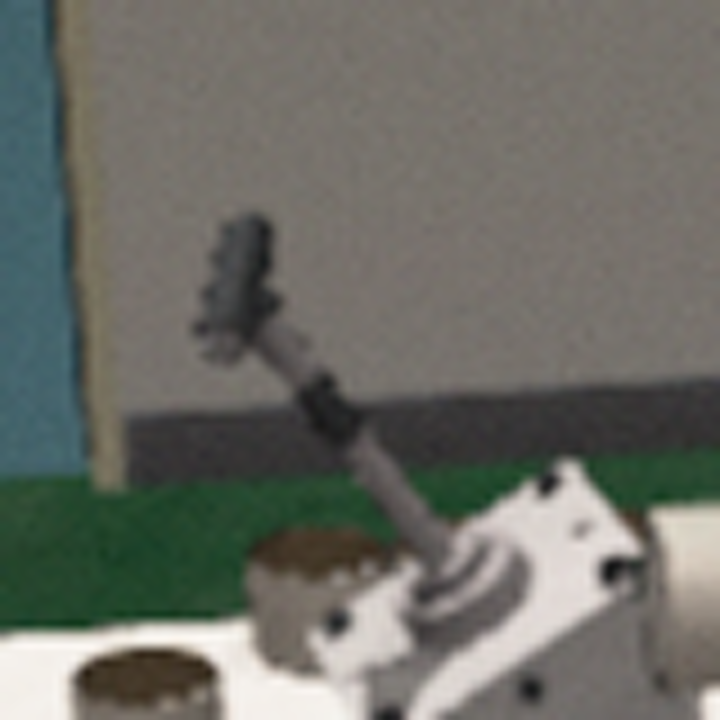

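View pics/t11.png

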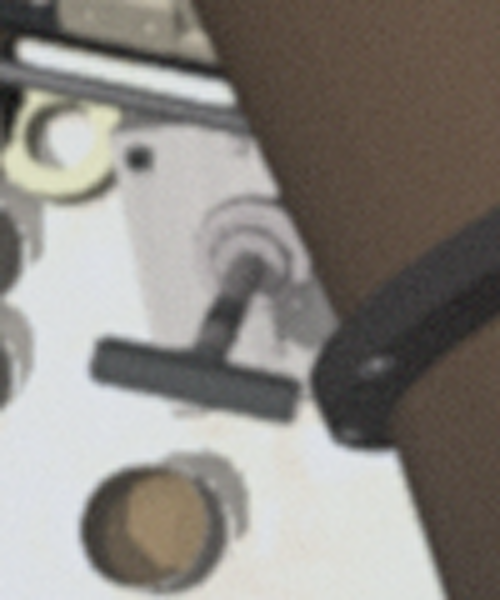

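View pics/w11.png

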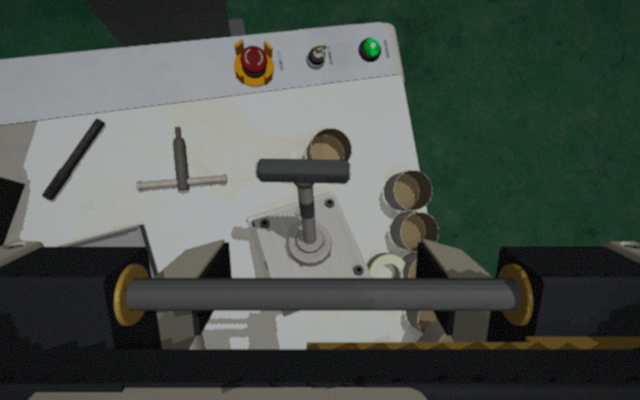

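Run:
```python
from h import *
m=camera_model("wrist");s=camera_model("side");t=camera_model("top");np.savez("w11.npz",**m)
C,e=tri([(t,(209.4,215.8)),(s,(296.2,131.5)),(m,(303.5,170.5))]);print(C,np.round(e,4))
C2,e=tri([(t,(209.4,215.8)),(m,(303.5,170.5))]);print(C2,e)
L,e=tri([(t,(189.8,212)),(s,(298,125.5)),(m,(349,171))]);print(L,np.round(e,4))
Rr,e=tri([(t,(229,219.4)),(s,(294.5,138)),(m,(258,170))]);print(Rr,np.round(e,4),np.linalg.norm(L-Rr))
E0=H+AX*.147; print("ideal",E0)
v=C-H;print("len",np.linalg.norm(v),"lean",np.degrees(np.arccos(v@AX/np.linalg.norm(v))),"up",v@UP,"lev",v@LV)
b=(L-Rr)/np.linalg.norm(L-Rr);b-=AX*(b@AX);print("bar angle from level deg (cw neg)",np.degrees(np.arctan2(-(b@UP),b@LV)), "slot",np.degrees(np.arctan2(-(XS@UP),XS@LV)))
```

```text
[0.49109682 0.15472631 0.23643377] [0.0003 0.0009 0.001 ]
[0.49054602 0.15403612 0.24019821] [np.float64(1.5864862368720988e-05), np.float64(1.586486236887885e-05)]
[0.49936616 0.19377011 0.24388772] [0.0011 0.0021 0.0011]
[0.48312205 0.11534419 0.22850967] [0.0014 0.0005 0.0013] 0.08155354715263302
ideal [0.49980196 0.1562247  0.23880573]
len 0.14961729249146305 lean 3.38624499536104 up -0.008824761635579471 lev -0.00047252552153750476
bar angle from level deg (cw neg) -21.270962657909113 slot -20.00000000000001
```

```bash
cat >> h.py <<'E'
XP=np.cross(XS,AX); HR=frame(-AX,XP)
E
python3 - <<'E'
from h import *
plan(H+AX*.25,HR,n=12)
E
```

```text
dist mm [-102.7   14.7  -50.3] ang deg [-35.9  35.7  84.6] n 12
[[-0.008,-0.047,0.043,-0.104,0.104,0.246,-1],[-0.016,-0.048,0.04,-0.104,0.104,0.246,-1],[-0.023,-0.047,0.036,-0.104,0.104,0.246,-1],[-0.031,-0.046,0.033,-0.104,0.104,0.246,-1],[-0.038,-0.043,0.028,-0.104,0.104,0.246,-1]]
[[-0.044,-0.039,0.024,-0.104,0.104,0.246,-1],[-0.05,-0.035,0.02,-0.104,0.104,0.246,-1],[-0.055,-0.029,0.015,-0.104,0.104,0.246,-1],[-0.059,-0.023,0.011,-0.104,0.104,0.246,-1],[-0.062,-0.016,0.007,-0.104,0.104,0.246,-1]]
[[-0.063,-0.008,0.003,-0.104,0.104,0.246,-1],[-0.064,-0.001,-0,-0.104,0.104,0.246,-1]]
```

play_rows:
  rows:
    - [-0.01,-0.05,0.02,-0.1,0.1,0.25,-1]
    - [-0.02,-0.05,0.02,-0.1,0.1,0.25,-1]
    - [-0.02,-0.05,0.02,-0.1,0.1,0.25,-1]
    - [-0.03,-0.05,0.02,-0.1,0.1,0.25,-1]
    - [-0.04,-0.04,0.02,-0.1,0.1,0.25,-1]

```text
clock: 13.05
position: [0.5101, 0.1359, 0.3619]
ee_rot: [-2.679, -0.97, -0.254]
force: [-0.3, 0.9, 0.3]
width: 0.998
```

play_rows:
  rows:
    - [-0.05,-0.04,0.02,-0.1,0.1,0.25,-1]
    - [-0.05,-0.03,0.02,-0.1,0.1,0.25,-1]
    - [-0.06,-0.03,0.02,-0.1,0.1,0.25,-1]

```text
clock: 13.35
position: [0.4825, 0.1364, 0.3456]
ee_rot: [-2.862, -0.376, -0.449]
force: [-0.1, 0.6, 0.0]
width: 1.003
```

Run:
```python
from h import *
o=observe();print(o["clock"],o["position"],o["joints"])
plan(H+AX*.25,HR)
```

```text
13.35 [0.48250215 0.13642947 0.3455577 ] [ 0.47761862  0.00452931 -0.70792319  1.90040419 -0.23122986  0.91936316
  0.14231537]
dist mm [-33.8  13.8 -17.6] ang deg [-11.2  13.8  24.7] n 4
[[-0.057,-0.032,0.018,-0.098,0.12,0.216,-1],[-0.061,-0.027,0.013,-0.098,0.12,0.216,-1],[-0.064,-0.021,0.008,-0.098,0.12,0.216,-1],[-0.066,-0.014,0.003,-0.098,0.12,0.216,-1]]
```

play_rows:
  rows:
    - [-0.06,-0.03,0.02,-0.1,0.12,0.22,-1]
    - [-0.06,-0.03,0.01,-0.1,0.12,0.22,-1]
    - [-0.06,-0.02,0.01,-0.1,0.12,0.22,-1]
    - [-0.06,-0.02,0,-0.1,0.12,0.22,-1]
    - [0,0,0,0,0,0,-1]

```text
clock: 13.85
position: [0.4462, 0.1498, 0.3233]
ee_rot: [-2.91, 0.359, -0.742]
force: [-0.8, -0.4, -0.2]
width: 1.001
```

Run:
```python
from h import *
o=observe();print(o["clock"],o["position"],o["joints"])
plan(H+AX*.215-UP*.003,HR)
m=camera_model("wrist");i=get_image("wrist");cv2.imwrite("pics/w12.png",i)
print(proj(m,[.491,.1547,.238]),proj(m,H+AX*.147))
```

```text
13.85 [0.44619052 0.14976612 0.3232972 ] [ 0.55495535 -0.1953024  -0.94574158  2.11349621 -0.01480805  0.65399031
 -0.6574501 ]
dist mm [ 17.3   2.2 -27.1] ang deg [ 0.4  0.7 -0.7] n 1
[[0.012,-0.006,0.214,0.014,0.025,-0.026,-1]]
[321.89753155 207.75909152] [331.62177271 202.24916202]
```

View pics/w12.png

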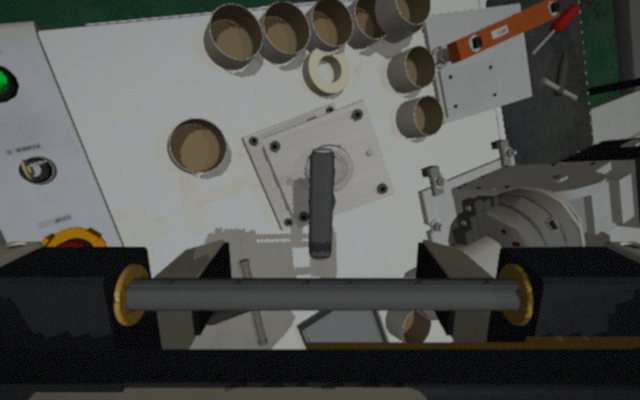

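Run:
```python
from h import *
plan(H+AX*.130-UP*.003,HR,n=5)
```

```text
dist mm [  58.5    8.4 -101.1] ang deg [ 0.4  0.8 -0.6] n 5
[[0.002,-0.003,0.156,0.003,0.005,-0.004,-1],[0.002,-0.003,0.156,0.003,0.005,-0.004,-1],[0.001,-0.003,0.156,0.003,0.005,-0.004,-1],[0.001,-0.003,0.156,0.003,0.005,-0.004,-1],[0,-0.002,0.156,0.003,0.005,-0.004,-1]]
```

play_rows:
  rows:
    - [0.002,-0.003,0.155,0,0.005,0,-1]
    - [0.002,-0.003,0.155,0,0.005,0,-1]
    - [0.002,-0.003,0.155,0,0.005,0,-1]

```text
clock: 14.2
position: [0.4843, 0.1502, 0.2667]
ee_rot: [-2.911, 0.346, -0.753]
force: [0.1, -1.2, -0.9]
width: 0.998
```

Run:
```python
from h import *
o=observe();print(o["clock"],o["position"],o["joints"],o["force"])
plan(H+AX*.130-UP*.003,HR,n=2)
```

```text
14.2 [0.48430579 0.15022638 0.26670098] [ 0.67854126  0.03623775 -1.20903912  2.15400681  0.46483992  0.5422061
 -1.10696836] [ 0.12639773 -1.21571688 -0.86528247]
dist mm [ 21.4   6.7 -44.1] ang deg [ 0.4  0.3 -0.2] n 2
[[-0.013,-0.011,0.164,0.007,0.006,-0.003,-1],[-0.014,-0.01,0.164,0.007,0.006,-0.003,-1]]
```

play_rows:
  rows:
    - [-0.013,-0.01,0.14,0.007,0.006,0,-1]

```text
clock: 14.3
position: [0.4953, 0.1513, 0.2469]
ee_rot: [-2.908, 0.346, -0.756]
force: [0.2, -1.6, -0.4]
width: 0.999
```

Run:
```python
from h import *
o=observe();print(o["clock"],o["position"],o["joints"],o["force"])
plan(H+AX*.130-UP*.003,HR,n=2)
```

```text
14.3 [0.495304   0.15132787 0.2468867 ] [ 0.60558914  0.12014899 -1.19275821  2.17083951  0.67023083  0.54245346
 -1.30969737] [ 0.18571402 -1.58634725 -0.40027434]
dist mm [ 10.4   5.6 -24.3] ang deg [ 0.2  0.2 -0.2] n 2
[[-0.013,-0.011,0.088,0.004,0.004,-0.004,-1],[-0.013,-0.011,0.088,0.004,0.004,-0.004,-1]]
```

play_rows:
  rows:
    - [-0.013,-0.011,0.09,0,0,0,-1]
    - [-0.013,-0.011,0.09,0,0,0,-1]
    - [0,0,0,0,0,0,-1]

```text
clock: 14.6
position: [0.5088, 0.1518, 0.2142]
ee_rot: [-2.917, 0.344, -0.735]
force: [-0.8, 0.5, 0.5]
width: 1.001
```

Run:
```python
from h import *
o=observe();print(o["clock"],o["position"],o["joints"],o["force"])
plan(H+AX*.130-UP*.003,HR,n=1)
m=camera_model("wrist");i=get_image("wrist");cv2.imwrite("pics/w13.png",i)
```

```text
14.6 [0.50881659 0.1517553  0.21416357] [ 0.46448371  0.21349337 -1.09337231  2.18654837  0.85961474  0.54779948
 -1.4916914 ] [-0.83140733  0.5142302   0.48818014]
dist mm [-3.2  5.2  8.4] ang deg [ 0.5  1.1 -0.1] n 1
[[-0.001,-0.038,-0.057,0.018,0.037,-0.004,-1]]
```

View pics/w13.png

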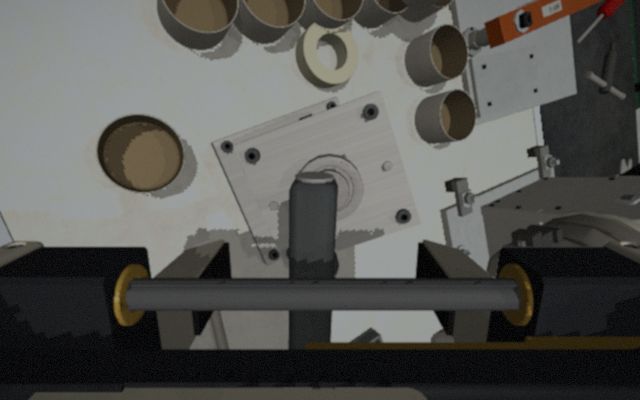

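play_rows:
  rows:
    - [0,-0.038,-0.057,0.018,0.037,0,-0.5]
    - [0,0,0,0,0,0,0.2]
    - [0,0,0,0,0,0,0.5]
  force: 40

```text
clock: 14.95
position: [0.5063, 0.1566, 0.2252]
ee_rot: [-2.903, 0.339, -0.765]
force: [-0.1, 0.0, -0.2]
width: 0.79
```

Run:
```python
from h import *
o=observe();print(o["clock"],o["position"],o["joints"],o["force"],o["width"])
plan(H+AX*.130-UP*.003,HR,n=1)
```

```text
14.95 [0.50626566 0.15658693 0.22519144] [ 0.48068908  0.18265412 -1.11173977  2.19056676  0.84512911  0.53529578
 -1.48793609] [-0.09847752  0.04513614 -0.21889795] 0.7896009566459272
dist mm [-0.6  0.3 -2.6] ang deg [-0.  -0.1 -0. ] n 1
[[-0.012,0.002,0.013,-0.001,-0.004,-0.001,-1]]
```

play_rows:
  rows:
    - [-0.01,0,0.01,0,0,0,1]
    - [0,0,0,0,0,0,1]
    - [0,0,0,0,0,0,1]
    - [0,0,0,0,0,0,1]
    - [0,0,0,0,0,0,1]

```text
clock: 15.45
position: [0.5061, 0.1562, 0.2247]
ee_rot: [-2.904, 0.34, -0.771]
force: [0.9, -0.1, -0.1]
width: 0.35
```

play_rows:
  rows:
    - [0,0,0,0,0,0,1]
    - [0,0,0,0,0,0,1]
    - [0,0,0,0,0,0,1]
    - [0,0,0,0,0,0,1]
  force: 60

```text
clock: 15.85
position: [0.5058, 0.1564, 0.2245]
ee_rot: [-2.904, 0.339, -0.77]
force: [-1.0, -0.2, -0.1]
width: 0.189
```

```bash
cat > st2.py <<'E'
from h import *
o=observe();print(o["clock"],o["position"].round(4),"F",o["force"].round(1),"T",o["ft_torque"].round(2),"w",o["width"].round(3),"j",o["joints"].round(2))
p,R=pose();v=p-H;x=R.as_matrix()[:,0]
print("TCP along AX mm",v@AX*1e3,"up",v@UP*1e3,"lev",v@LV*1e3,"axerr",np.degrees(np.arccos(np.clip(-R.as_matrix()[:,2]@AX,-1,1))),"turn from slot (cw +)",-np.degrees(np.arctan2(np.cross(XP,x)@AX,XP@x)),"F ax",o["force"]@AX,"T ax",o["ft_torque"]@AX)
E
python3 st2.py;python3 - <<'E'
from h import *
cv2.imwrite("pics/w14.png",get_image("wrist"));crop(get_image("side"),270,100,350,180,9,"pics/s14.png")
E
```

```text
Traceback (most recent call last):
  File "st2.py", line 2, in <module>
    o=observe();print(o["clock"],o["position"].round(4),"F",o["force"].round(1),"T",o["ft_torque"].round(2),"w",o["width"].round(3),"j",o["joints"].round(2))
                                                                                                                ^^^^^^^^^^^^^^^^
AttributeError: 'float' object has no attribute 'round'
```

View pics/w14.png

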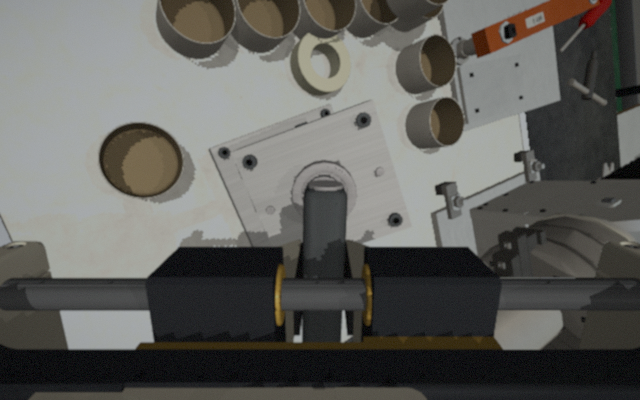

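View pics/s14.png

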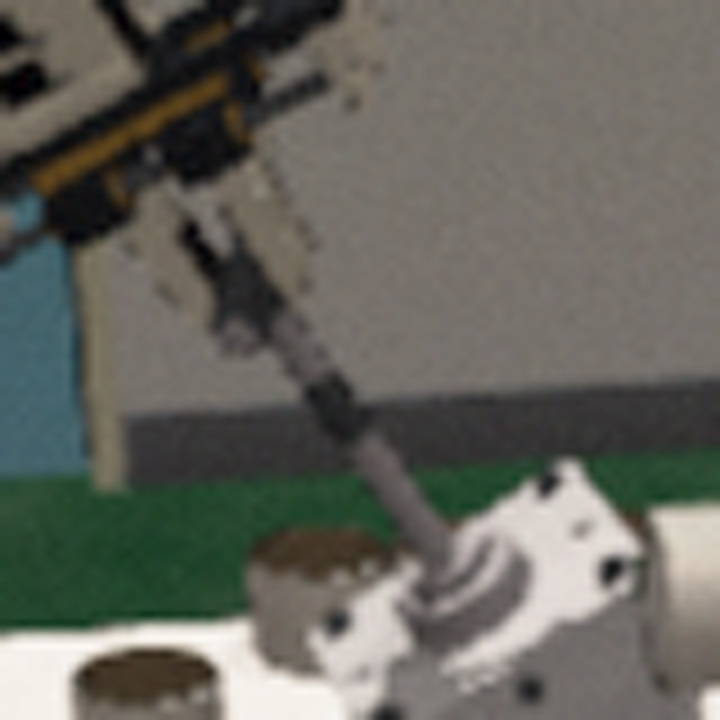

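```bash
sed -i 's/o\["width"\].round(3)/round(o["width"],3)/' st2.py; python3 st2.py
```

```text
15.95 [0.5059 0.1563 0.2245] F [ 0.2 -0.8  0.9] T [-0.16  0.74 -0.01] w 0.194 j [ 0.47  0.18 -1.11  2.19  0.85  0.53 -1.5 ]
TCP along AX mm 131.58489262749663 up -1.9355927282721925 lev -0.5968973544384992 axerr 0.2988463013870594 turn from slot (cw +) -0.009526505623623525 F ax 0.7448495496671709 T ax 0.029346301153655087
```

play_rows:
  rows:
    - [0,0,0.03,0,0,0,1]
    - [0,0,0.02,0,0,0,1]

```text
clock: 16.15
position: [0.5117, 0.163, 0.2249]
ee_rot: [-2.896, 0.331, -0.786]
force: [-38.8, -6.9, 53.2]
width: 0.192
```

```bash
python3 st2.py
```

```text
16.15 [0.5117 0.163  0.2249] F [-38.8  -6.9  53.2] T [-0.85  2.65 -0.57] w 0.192 j [ 0.44  0.19 -1.09  2.19  0.9   0.54 -1.54]
TCP along AX mm 128.70028736815058 up 3.9602350302395948 lev 5.300360520140437 axerr 0.9835720080875485 turn from slot (cw +) -0.26105868332181353 F ax 65.76113707275454 T ax -0.22657070758636683
```

Run:
```python
from h import *
plan(H+AX*.1312,HR,n=1,grip=1)
```

```text
dist mm [-4.  -5.8  0.2] ang deg [-0.4 -0.9  0.3] n 1
[[-0.013,0.042,-0.017,-0.013,-0.032,0.009,1]]
```

play_rows:
  rows:
    - [-0.013,0.04,-0.017,-0.013,-0.032,0.01,1]

```text
clock: 16.25
position: [0.5078, 0.1593, 0.2262]
ee_rot: [-2.903, 0.335, -0.765]
force: [3.2, 0.7, -3.5]
width: 0.187
```

```bash
python3 st2.py
```

```text
16.25 [0.5078 0.1593 0.2262] F [ 3.2  0.7 -3.5] T [ 0.24 -0.68  0.07] w 0.187 j [ 0.47  0.19 -1.11  2.18  0.85  0.54 -1.49]
TCP along AX mm 131.92927109395845 up 0.866778301614593 lev 2.1309171323358664 axerr 0.14373905153524377 turn from slot (cw +) -0.11438677096215963 F ax -4.715576373991903 T ax -0.01794673660886994
```

Relaxed. Now start turning clockwise (+ about tool z).

play_rows:
  rows:
    - [0,0.005,0,0,0,0.1,1]
    - [0,0,0,0,0,0.15,1]

```text
clock: 16.45
position: [0.509, 0.1593, 0.2277]
ee_rot: [-2.846, 0.513, -0.748]
force: [3.5, 0.1, -3.3]
width: 0.192
```

```bash
python3 st2.py
```

```text
16.45 [0.509  0.1593 0.2277] F [ 3.5  0.1 -3.3] T [-0.37  0.12 -0.  ] w 0.192 j [ 0.46  0.18 -1.09  2.18  0.83  0.53 -1.6 ]
TCP along AX mm 132.61055785514978 up 2.612028516909157 lev 1.9552248792041085 axerr 0.32454926127523026 turn from slot (cw +) 7.171225923860165 F ax -4.598401406727075 T ax 0.1728631894559558
```

```bash
cat >> h.py <<'E'
def turn(deg,along=.1315,n=None,up=.001,lev=.001,**k): plan(H+AX*along+UP*up+LV*lev,HR*Rn.from_rotvec([0,0,np.radians(deg)]),n=n,grip=1,**k)
E
python3 -c "
from h import *
turn(25,n=3)"
```

```text
dist mm [-0.7 -1.  -1.8] ang deg [-0.3 -0.2 17.8] n 3
[[-0.002,0.004,0.002,-0.003,-0.002,0.207,1],[-0.002,0.004,0.002,-0.003,-0.002,0.207,1],[-0.001,0.004,0.002,-0.003,-0.002,0.207,1]]
```

play_rows:
  rows:
    - [-0.002,0.004,0.002,0,0,0.2,1]
    - [-0.002,0.004,0.002,0,0,0.2,1]
    - [-0.002,0.004,0.002,0,0,0.2,1]

```text
clock: 16.75
position: [0.5096, 0.1583, 0.2275]
ee_rot: [-2.673, 0.922, -0.693]
force: [8.3, 0.4, -8.3]
width: 0.19
```

```bash
python3 st2.py;python3 -c "
from h import *
turn(45,n=4)"
```

```text
16.75 [0.5096 0.1583 0.2275] F [ 8.3  0.4 -8.3] T [-0.4  -0.41 -0.15] w 0.19 j [ 0.41  0.16 -1.03  2.19  0.81  0.51 -1.89]
TCP along AX mm 132.16849298619627 up 2.994357469249545 lev 0.9552855088768563 axerr 0.5247100929641398 turn from slot (cw +) 24.779158325872398 F ax -11.337456555539632 T ax 0.09215316778208854
dist mm [-1.4 -0.1 -1.6] ang deg [-0.5 -0.2 20.2] n 4
[[-0.002,0.002,0.001,-0.004,-0.002,0.176,1],[-0.002,0.002,0.001,-0.004,-0.002,0.176,1],[-0.002,0.003,0.001,-0.004,-0.002,0.176,1],[-0.002,0.003,0.001,-0.004,-0.002,0.176,1]]
```

play_rows:
  rows:
    - [-0.002,0.002,0.008,-0.004,0,0.2,1]
    - [-0.002,0.002,0.006,-0.004,0,0.2,1]

```text
clock: 16.95
position: [0.5107, 0.158, 0.2255]
ee_rot: [-2.53, 1.181, -0.646]
force: [1.6, 0.2, -0.8]
width: 0.191
```

```bash
python3 st2.py
```

```text
16.95 [0.5107 0.158  0.2255] F [ 1.6  0.2 -0.8] T [-0.34  0.13 -0.19] w 0.191 j [ 0.37  0.16 -0.99  2.19  0.81  0.51 -2.1 ]
TCP along AX mm 129.9898533413941 up 2.8919893772439074 lev 0.4456006118720117 axerr 0.4031939935682333 turn from slot (cw +) 36.74323311796876 F ax -1.5446265686326897 T ax 0.0016829399851480086
```

play_rows:
  rows:
    - [-0.002,0.002,0.002,-0.002,0,0.2,1]
    - [-0.002,0.002,0.002,-0.002,0,0.2,1]

```text
clock: 17.15
position: [0.5112, 0.1578, 0.225]
ee_rot: [-2.364, 1.422, -0.594]
force: [-0.4, -0.2, 3.7]
width: 0.189
```

```bash
python3 st2.py
```

```text
17.15 [0.5112 0.1578 0.225 ] F [-0.4 -0.2  3.7] T [-0.14  0.31 -0.05] w 0.189 j [ 0.34  0.15 -0.95  2.19  0.8   0.5  -2.3 ]
TCP along AX mm 129.3015897284837 up 3.029331461588902 lev 0.2838654059761482 axerr 0.39188065174795655 turn from slot (cw +) 48.7138965102306 F ax 3.436989131946265 T ax 0.011092983674158702
```

play_rows:
  rows:
    - [-0.002,0.002,0,-0.002,0,0.15,1]
    - [-0.002,0.002,0,-0.002,0,0.15,1]

```text
clock: 17.35
position: [0.5113, 0.158, 0.2251]
ee_rot: [-2.226, 1.591, -0.552]
force: [0.3, -0.6, -0.0]
width: 0.192
```

```bash
python3 st2.py
```

```text
17.35 [0.5113 0.158  0.2251] F [ 0.3 -0.6 -0. ] T [-0.55  0.35 -0.19] w 0.192 j [ 0.31  0.15 -0.92  2.19  0.79  0.5  -2.45]
TCP along AX mm 129.36218918586596 up 3.203525484087172 lev 0.40005050803955794 axerr 0.3884307787005342 turn from slot (cw +) 57.7419880314531 F ax -0.12479906296709685 T ax 0.0848042919943267
```

play_rows:
  rows:
    - [0,0,0,0,0,0.1,1]

```text
clock: 17.45
position: [0.5115, 0.1576, 0.2252]
ee_rot: [-2.177, 1.645, -0.539]
force: [-0.5, -0.7, 1.7]
width: 0.193
```

```bash
python3 st2.py
```

```text
17.45 [0.5115 0.1576 0.2252] F [-0.5 -0.7  1.7] T [-0.6   0.51 -0.15] w 0.193 j [ 0.31  0.15 -0.91  2.19  0.78  0.5  -2.5 ]
TCP along AX mm 129.33780738856413 up 3.4114412932763347 lev 0.022468402530042696 axerr 0.4206095006931467 turn from slot (cw +) 60.789477262922524 F ax 1.7322735152820032 T ax 0.1369640936098303
```

play_rows:
  rows:
    - [0,0,0,0,0,0.1,1]

```text
clock: 17.55
position: [0.5116, 0.1571, 0.2252]
ee_rot: [-2.127, 1.697, -0.525]
force: [-2.1, -2.6, 3.5]
width: 0.19
```

```bash
python3 st2.py
```

```text
17.55 [0.5116 0.1571 0.2252] F [-2.1 -2.6  3.5] T [-0.72  0.71 -0.08] w 0.19 j [ 0.3   0.15 -0.91  2.19  0.78  0.5  -2.55]
TCP along AX mm 129.31681588529472 up 3.476079038720166 lev -0.4880560545458206 axerr 0.45848943214041127 turn from slot (cw +) 63.7809041853296 F ax 4.242265115856341 T ax 0.2447406174100516
```

play_rows:
  rows:
    - [0,0.004,0,0,0,0.12,1]

```text
clock: 17.65
position: [0.5112, 0.1567, 0.225]
ee_rot: [-2.068, 1.756, -0.508]
force: [-1.1, -1.2, 2.1]
width: 0.194
```

```bash
python3 st2.py;python3 - <<'E'
from h import *
cv2.imwrite("pics/w15.png",get_image("wrist"))
E
```

```text
17.65 [0.5112 0.1567 0.225 ] F [-1.1 -1.2  2.1] T [-0.95  0.69  0.82] w 0.194 j [ 0.29  0.14 -0.9   2.19  0.78  0.5  -2.61]
TCP along AX mm 129.33336679145916 up 2.9904280549911952 lev -0.8335100618219325 axerr 0.4995211597666932 turn from slot (cw +) 67.26898688716194 F ax 2.447279941483936 T ax 1.1412667769814482
```

View pics/w15.png

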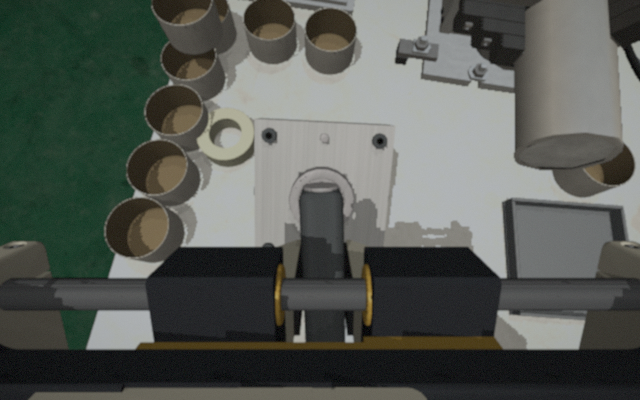

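play_rows:
  rows:
    - [0,0,-0.02,0,0,0,1]
    - [0,0,-0.02,0,0,0,1]

```text
clock: 17.9
position: [0.5066, 0.1551, 0.2262]
ee_rot: [-2.073, 1.759, -0.501]
force: [20.0, 5.6, -31.1]
width: 0.191
```

```bash
python3 st2.py
```

```text
17.9 [0.5066 0.1551 0.2262] F [ 20.    5.6 -31.1] T [ 0.57 -0.3   1.08] w 0.191 j [ 0.31  0.13 -0.91  2.19  0.75  0.5  -2.58]
TCP along AX mm 132.79059089129993 up -0.5497668446951265 lev -1.9416378005183015 axerr 0.28913341366419104 turn from slot (cw +) 67.26571404267628 F ax -37.20048890462349 T ax 0.6659049217528324
```

```bash
python3 -c "
from h import *
turn(67.3,along=.136,n=1,up=.0015,lev=-.0005)"
```

```text
dist mm [0.  1.5 3.8] ang deg [ 0.  -0.3  0. ] n 1
[[-0.009,-0.014,-0.021,0.002,-0.01,0.001,1]]
```

play_rows:
  rows:
    - [-0.009,-0.014,-0.02,0,-0.01,0,1]

```text
clock: 18.0
position: [0.5059, 0.1557, 0.2276]
ee_rot: [-2.077, 1.756, -0.492]
force: [20.2, 2.7, -31.4]
width: 0.188
```

```bash
python3 st2.py
```

```text
18.0 [0.5059 0.1557 0.2276] F [ 20.2   2.7 -31.4] T [-0.22 -0.32  0.6 ] w 0.188 j [ 0.32  0.13 -0.91  2.19  0.72  0.5  -2.55]
TCP along AX mm 134.33479334316013 up -0.4037336164303962 lev -1.2236490226901835 axerr 0.26506065271447654 turn from slot (cw +) 67.15302051252871 F ax -37.38981683321823 T ax 0.6504069012620181
```

play_rows:
  rows:
    - [-0.006,-0.01,-0.03,0,0,0,1]
    - [-0.004,-0.005,-0.03,0,0,0,1]

```text
clock: 18.2
position: [0.5021, 0.1547, 0.2322]
ee_rot: [-2.084, 1.758, -0.485]
force: [20.3, 3.5, -29.3]
width: 0.192
```

```bash
python3 st2.py
python3 - <<'E'
from h import *
cv2.imwrite("pics/w16.png",get_image("wrist"));crop(get_image("side"),270,100,350,180,9,"pics/s16.png")
E
```

```text
18.2 [0.5021 0.1547 0.2322] F [ 20.3   3.5 -29.3] T [ 0.09 -0.55  0.68] w 0.192 j [ 0.34  0.12 -0.93  2.18  0.67  0.5  -2.49]
TCP along AX mm 140.2363907530755 up -1.5123374294267884 lev -1.7924240631828146 axerr 0.7178500919884502 turn from slot (cw +) 67.01315047271042 F ax -35.67821094933332 T ax 0.5760152660139568
```

View pics/s16.png

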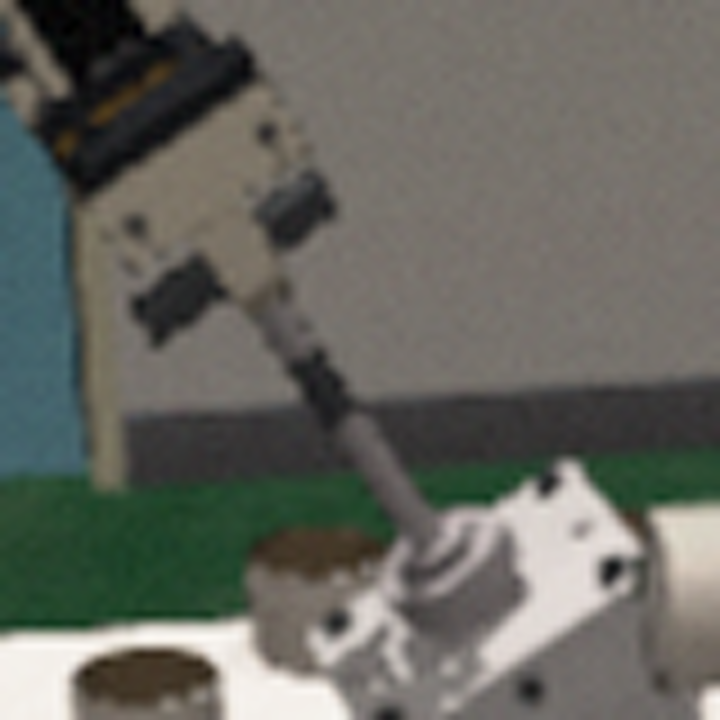

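View pics/w16.png

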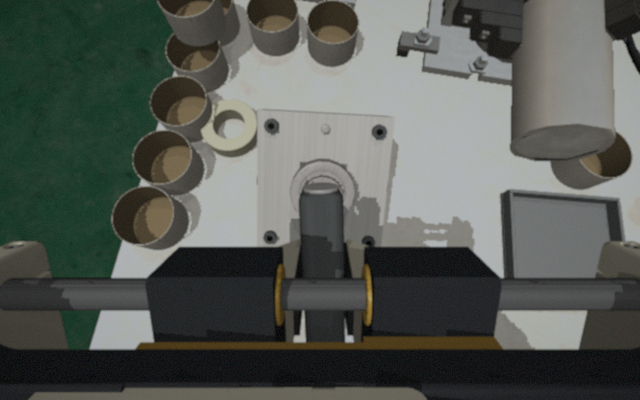

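```bash
python3 -c "
from h import *
turn(67.2,along=.155,n=3,up=.0005,lev=-.0005)"
```

```text
dist mm [-6.1  0.2 12.8] ang deg [0.6 0.1 0.2] n 3
[[-0.002,-0.002,-0.031,0.007,0.001,0.002,1],[-0.002,-0.002,-0.031,0.007,0.001,0.002,1],[-0.002,-0.002,-0.031,0.007,0.001,0.002,1]]
```

play_rows:
  rows:
    - [-0.004,-0.003,-0.04,0.007,0,0,1]
    - [-0.004,-0.003,-0.04,0.007,0,0,1]
    - [-0.004,-0.003,-0.04,0.007,0,0,1]

```text
clock: 18.6
position: [0.4935, 0.1535, 0.245]
ee_rot: [-2.085, 1.75, -0.489]
force: [11.6, 0.8, -15.0]
width: 0.19
```

```bash
python3 st2.py;python3 -c "
from h import *
turn(67.2,along=.17,n=3,up=.0005,lev=-.0005)"
```

```text
18.6 [0.4935 0.1535 0.245 ] F [ 11.6   0.8 -15. ] T [-0.28 -0.25  0.34] w 0.19 j [ 0.39  0.08 -0.96  2.18  0.57  0.51 -2.39]
TCP along AX mm 155.6388199059927 up -2.5525365754090616 lev -1.9426094237945202 axerr 0.49764567687157174 turn from slot (cw +) 66.76242094080007 F ax -18.82134738309144 T ax 0.4453689214697515
dist mm [-4.7  0.9 14. ] ang deg [0.4 0.2 0.4] n 3
[[-0.003,-0.007,-0.032,0.005,0.003,0.005,1],[-0.003,-0.007,-0.032,0.005,0.003,0.005,1],[-0.003,-0.007,-0.032,0.005,0.003,0.005,1]]
```

play_rows:
  rows:
    - [-0.006,-0.007,-0.04,0.005,0,0.005,1]
    - [-0.006,-0.007,-0.05,0.005,0,0.005,1]
    - [-0.006,-0.004,-0.06,0,0,0,1]
    - [-0.006,0,-0.07,0,0,0,1]
    - [-0.006,0,-0.08,0,0,0,1]

```text
clock: 19.1
position: [0.4679, 0.1521, 0.2796]
ee_rot: [-2.093, 1.756, -0.481]
force: [0.0, -0.4, -5.7]
width: 0.19
```

```bash
python3 st2.py
python3 - <<'E'
from h import *
crop(get_image("side"),260,90,350,180,8,"pics/s17.png")
E
```

```text
19.1 [0.4679 0.1521 0.2796] F [ 0.  -0.4 -5.7] T [-0.3   1.59 -0.02] w 0.19 j [ 0.46 -0.05 -0.96  2.16  0.27  0.56 -2.1 ]
TCP along AX mm 198.40164583954513 up -7.504708969836848 lev -0.3699900127457386 axerr 1.0672458994276939 turn from slot (cw +) 66.72936230281624 F ax -4.907681549954253 T ax 0.043320557438382916
```

View pics/s17.png

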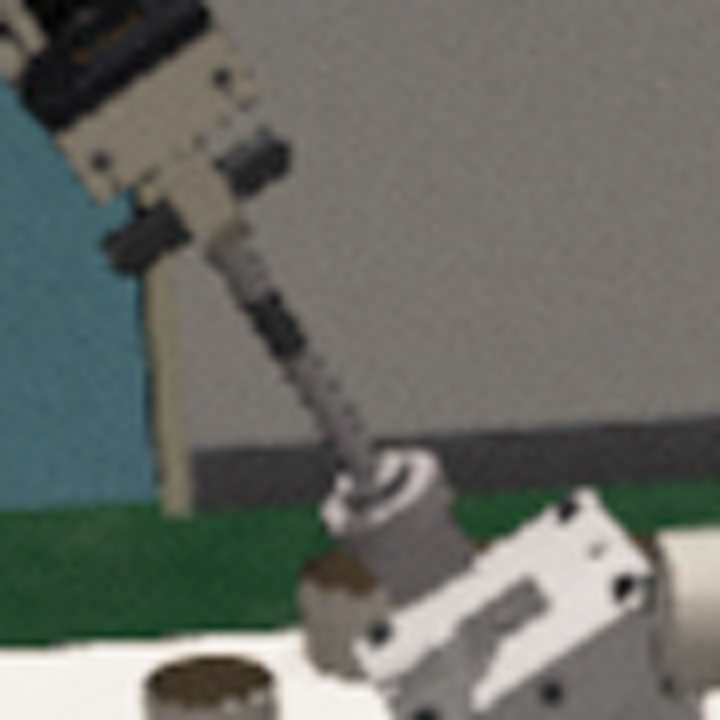

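```bash
cat >> h.py <<'E'
def upright(R):
    z=R.as_matrix()[:,2]; t=np.array([0,0,-1.]); c=np.cross(z,t); a=np.arctan2(np.linalg.norm(c),z@t)
    return Rn.from_rotvec(c/np.linalg.norm(c)*a)*R if a>1e-6 else R
E
python3 -c "
from h import *
p,R=pose()
plan(p+AX*.02+[0,0,.09],R*Rn.identity(),n=3,grip=1)
m=camera_model('top')
print(onplane(m,(336,197),.004))
"
```

```text
dist mm [ -9.9  -1.2 107.3] ang deg [0. 0. 0.] n 3
[[0.005,-0.096,-0.219,0,0,0,1],[0.005,-0.096,-0.219,0,0,0,1],[0.005,-0.096,-0.219,0,0,0,1]]
[ 0.57625425 -0.11968343  0.004     ]
```

play_rows:
  rows:
    - [0,-0.06,-0.14,0,0,0,1]
    - [0,-0.1,-0.22,0,0,0,1]
    - [0,-0.1,-0.22,0,0,0,1]

```text
clock: 19.45
position: [0.4537, 0.1509, 0.3696]
ee_rot: [-2.109, 1.762, -0.47]
force: [1.4, -2.0, -5.4]
width: 0.191
```

```bash
python3 st2.py; python3 -c "
from h import *
p,R=pose(); U=upright(R); print(np.degrees((R.inv()*U).as_rotvec()))
plan([.54,-.06,.40],U,grip=1)
"
```

```text
19.45 [0.4537 0.1509 0.3696] F [ 1.4 -2.  -5.4] T [-0.45  1.29 -0.15] w 0.191 j [ 0.43 -0.19 -0.82  2.   -0.    0.8  -1.8 ]
TCP along AX mm 283.5271664993738 up 25.208380882118657 lev 0.08969448660965318 axerr 1.991912695191402 turn from slot (cw +) 66.47877040299569 F ax -5.276658115588878 T ax 0.019624513774950985
[-2.79570306e+01 -1.69433776e+00  7.52382655e-15]
dist mm [  86.3 -210.9   30.4] ang deg [-28.   -1.7   0. ] n 5
[[0.298,-0.073,0.002,-0.195,-0.012,0,1],[0.298,-0.073,-0.006,-0.195,-0.012,0,1],[0.298,-0.072,-0.015,-0.195,-0.012,0,1],[0.298,-0.07,-0.024,-0.195,-0.012,0,1],[0.297,-0.067,-0.032,-0.195,-0.012,0,1]]
```

play_rows:
  rows:
    - [0.1,-0.02,-0.04,-0.12,-0.01,0,1]
    - [0.18,-0.05,-0.04,-0.15,-0.01,0,1]
    - [0.2,-0.05,-0.03,-0.15,-0.01,0,1]
    - [0.2,-0.05,-0.03,-0.15,-0.01,0,1]
    - [0.2,-0.05,-0.03,-0.15,-0.01,0,1]

```text
clock: 19.95
position: [0.4959, 0.0259, 0.4099]
ee_rot: [-2.359, 1.944, -0.129]
force: [0.7, 1.1, -4.6]
width: 0.191
```

```bash
python3 st2.py; python3 -c "
from h import *
p,R=pose(); U=upright(R)
plan([.575,-.12,.36],U,grip=1,n=7)
"
```

```text
19.95 [0.4959 0.0259 0.4099] F [ 0.7  1.1 -4.6] T [0.02 0.33 0.02] w 0.191 j [ 0.47  0.1  -0.7   1.6   0.08  1.34 -1.61]
TCP along AX mm 304.6924009611923 up 69.02400326626362 lev -128.97865495689533 axerr 23.250590044222665 turn from slot (cw +) 65.9293740252766 F ax -4.405951298567035 T ax -0.009722798704598188
dist mm [  79.1 -145.9  -49.9] ang deg [-6.7 -0.7 -0. ] n 7
[[0.15,-0.041,0.055,-0.033,-0.004,-0,1],[0.15,-0.042,0.054,-0.033,-0.004,-0,1],[0.15,-0.043,0.053,-0.033,-0.004,-0,1],[0.15,-0.044,0.052,-0.033,-0.004,-0,1],[0.151,-0.045,0.051,-0.033,-0.004,-0,1]]
[[0.151,-0.046,0.05,-0.033,-0.004,-0,1],[0.151,-0.047,0.049,-0.033,-0.004,-0,1]]
```

play_rows:
  rows:
    - [0.15,-0.04,0.03,-0.033,0,0,1]
    - [0.15,-0.04,0.04,-0.033,0,0,1]
    - [0.15,-0.04,0.05,-0.033,0,0,1]
    - [0.15,-0.04,0.05,-0.033,0,0,1]
    - [0.15,-0.05,0.05,-0.033,0,0,1]

```text
clock: 20.45
position: [0.5546, -0.0879, 0.374]
ee_rot: [-2.416, 1.997, -0.038]
force: [0.3, 0.3, -5.4]
width: 0.191
```

```bash
python3 -c "
from h import *
p,R=pose(); U=upright(R); o=observe(); print(o['clock'],p,o['joints'].round(2))
plan([.575,-.12,.30],U,grip=1,n=3)
"
```

```text
20.45 [ 0.55459648 -0.08788914  0.37403113] [ 0.52  0.3  -0.62  1.47  0.18  1.41 -1.49]
dist mm [ 20.4 -32.1 -74. ] ang deg [-1.2 -0.8  0. ] n 3
[[0.076,-0.028,0.166,-0.014,-0.01,0,1],[0.077,-0.029,0.166,-0.014,-0.01,0,1],[0.078,-0.03,0.165,-0.014,-0.01,0,1]]
```

play_rows:
  rows:
    - [0.08,-0.03,0.1,-0.015,-0.01,0,1]
    - [0.08,-0.03,0.15,-0.015,-0.01,0,1]
    - [0.06,-0.02,0.15,-0.01,0,0,1]
    - [0,0,0,0,0,0,1]

```text
clock: 20.85
position: [0.5741, -0.1243, 0.3043]
ee_rot: [2.412, -2.001, -0.005]
force: [-1.7, -1.0, -6.2]
width: 0.187
```

```bash
python3 -c "
from h import *
p,R=pose(); U=upright(R); o=observe(); print(o['clock'],p,o['joints'].round(2),o['force'])
plan([.575,-.12,.21],U,grip=1,n=4)
crop(get_image('side'),270,110,400,260,5,'pics/s18.png')
cv2.imwrite('pics/w18.png',get_image('wrist'))
"
```

```text
20.85 [ 0.57408117 -0.12432907  0.30428418] [ 0.53  0.39 -0.59  1.51  0.23  1.32 -1.47] [-1.71997211 -0.98117078 -6.21543189]
dist mm [  0.9   4.3 -94.3] ang deg [ 0.5 -0.2 -0. ] n 4
[[-0.007,-0.004,0.157,0.004,-0.001,-0,1],[-0.007,-0.004,0.157,0.004,-0.001,-0,1],[-0.007,-0.003,0.157,0.004,-0.001,-0,1],[-0.007,-0.003,0.157,0.004,-0.001,-0,1]]
```

View pics/s18.png

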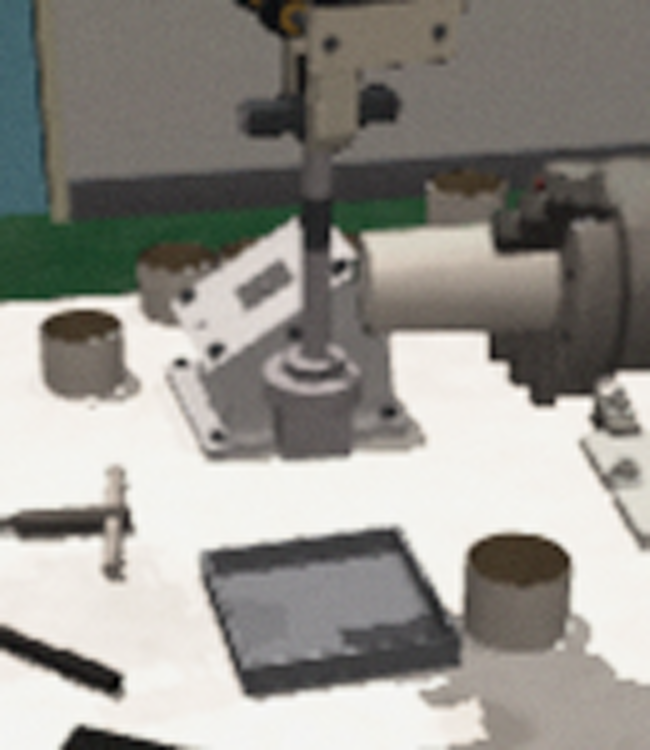

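View pics/w18.png

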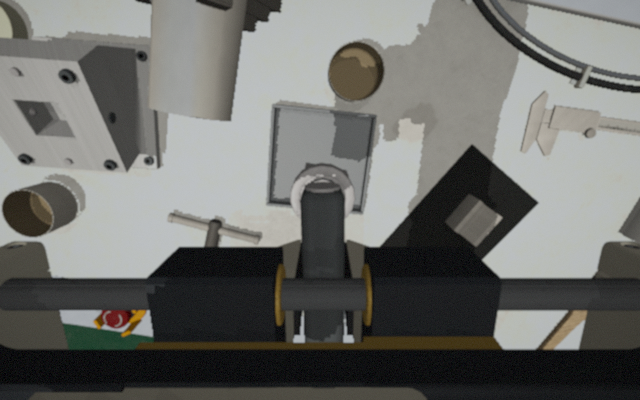

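play_rows:
  rows:
    - [-0.007,-0.004,0.15,0.004,0,0,1]
    - [-0.007,-0.004,0.15,0.004,0,0,1]
    - [-0.007,-0.004,0.15,0.004,0,0,1]
    - [-0.007,-0.004,0.1,0.004,0,0,1]
    - [0,0,0,0,0,0,1]

```text
clock: 21.45
position: [0.5801, -0.112, 0.2317]
ee_rot: [-2.418, 1.99, -0.026]
force: [-0.8, -0.5, -5.0]
width: 0.192
```

```bash
python3 -c "
from h import *
p,R=pose(); U=upright(R); o=observe(); print(o['clock'],p,o['joints'].round(2),o['force'])
plan([.575,-.12,.187],U,grip=1,n=2)
crop(get_image('side'),290,150,400,260,7,'pics/s19.png')
"
```

```text
21.45 [ 0.58012381 -0.11201688  0.23172284] [ 0.52  0.43 -0.59  1.63  0.26  1.14 -1.51] [-0.82360115 -0.47557259 -5.04492524]
dist mm [ -5.1  -8.  -44.7] ang deg [-1.1 -0.4 -0. ] n 2
[[0.022,0.025,0.149,-0.018,-0.006,-0,1],[0.022,0.023,0.149,-0.018,-0.006,-0,1]]
```

View pics/s19.png

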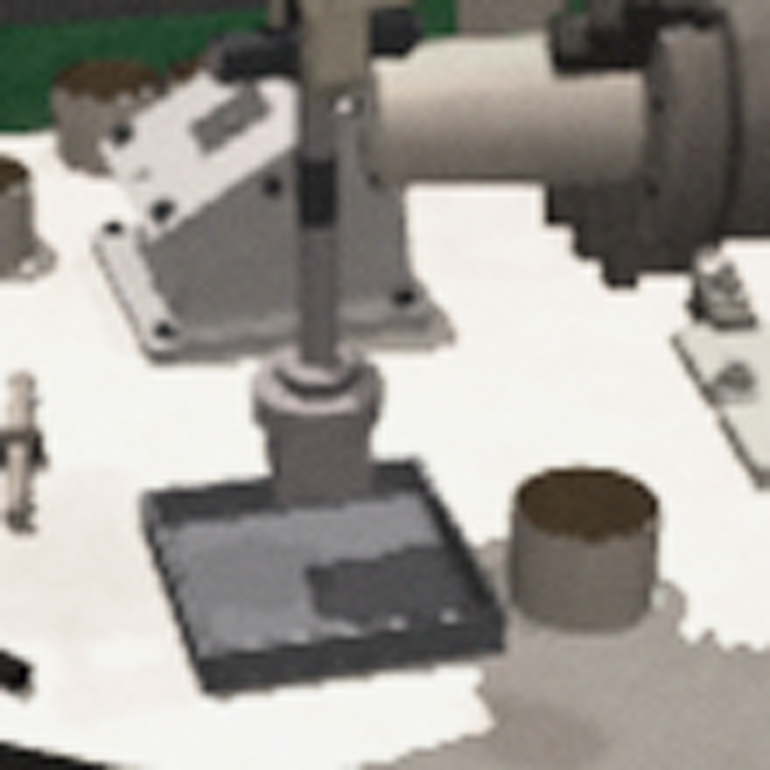

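play_rows:
  rows:
    - [0.022,0.025,0.11,-0.018,-0.006,0,1]
    - [0.022,0.025,0.1,-0.018,-0.006,0,1]
    - [0,0,0,0,0,0,1]

```text
clock: 21.8
position: [0.5765, -0.1202, 0.2029]
ee_rot: [-2.424, 1.994, -0.009]
force: [-1.1, -0.1, -6.6]
width: 0.19
```

```bash
python3 -c "
from h import *
p,R=pose(); U=upright(R); o=observe(); print(o['clock'],p,o['joints'].round(2),o['force'])
plan([.575,-.12,.185],U,grip=1,n=2)
"
```

```text
21.8 [ 0.57645468 -0.1202104   0.20286979] [ 0.52  0.46 -0.58  1.66  0.28  1.09 -1.51] [-1.13312671 -0.11742702 -6.56159909]
dist mm [ -1.5   0.2 -17.9] ang deg [-0.3 -0.2  0. ] n 2
[[-0.002,0.005,0.06,-0.006,-0.003,0,1],[-0.002,0.005,0.06,-0.006,-0.003,0,1]]
```

play_rows:
  rows:
    - [0,0.01,0.05,-0.006,-0.003,0,1]
    - [0,0.01,0.04,-0.006,-0.003,0,1]
    - [0,0,0.01,0,0,0,1]

```text
clock: 22.1
position: [0.5737, -0.1213, 0.187]
ee_rot: [-2.425, 1.997, 0.001]
force: [0.5, -0.1, -6.0]
width: 0.189
```

```bash
python3 -c "
from h import *
p,R=pose(); U=upright(R); o=observe(); print(o['clock'],p,o['force'])
plan([.575,-.12,.183],U,grip=1,n=1)
crop(get_image('side'),290,150,400,260,7,'pics/s20.png')
"
```

```text
22.1 [ 0.57373344 -0.12125056  0.18697898] [ 0.46225889 -0.06185516 -5.97633592]
dist mm [ 1.3  1.3 -4. ] ang deg [0. 0. 0.] n 1
[[-0.007,-0.01,0.027,0.001,0.001,0,1]]
```

View pics/s20.png

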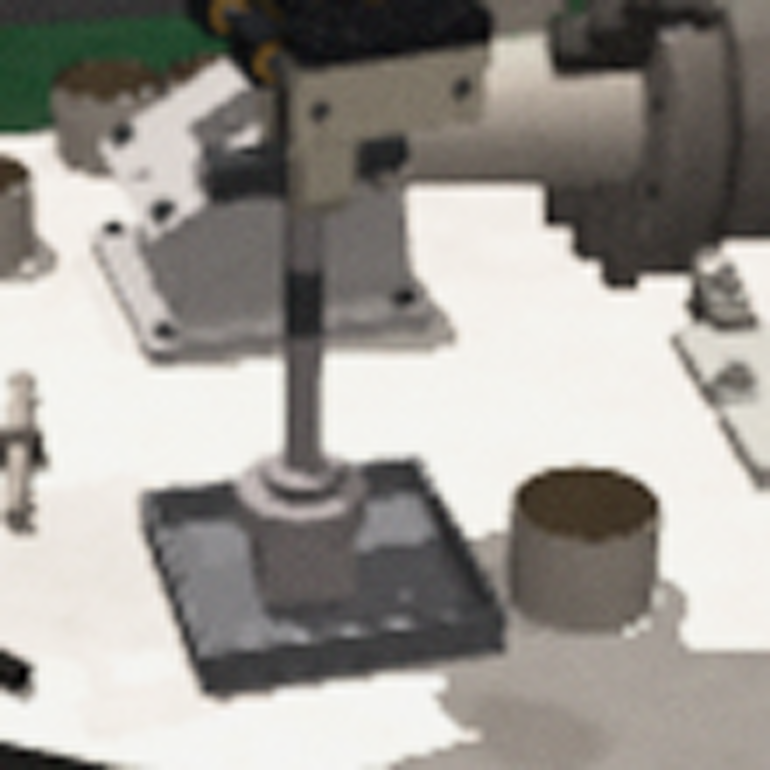

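play_rows:
  rows:
    - [0,0,0.015,0,0,0,1]
    - [0,0,0.01,0,0,0,1]

```text
clock: 22.35
position: [0.5742, -0.121, 0.1834]
ee_rot: [-2.425, 1.996, 0.0]
force: [1.4, 0.1, -5.7]
width: 0.189
```

play_rows:
  rows:
    - [0,0,0.01,0,0,0,1]

```text
clock: 22.45
position: [0.5744, -0.121, 0.182]
ee_rot: [-2.425, 1.996, -0.001]
force: [0.7, -0.9, -4.8]
width: 0.186
```

play_rows:
  rows:
    - [0,0,0.01,0,0,0,1]

```text
clock: 22.55
position: [0.5747, -0.1209, 0.1808]
ee_rot: [-2.425, 1.995, -0.002]
force: [-0.5, -0.1, -0.8]
width: 0.192
```

play_rows:
  rows:
    - [0,0,0.008,0,0,0,1]

```text
clock: 22.65
position: [0.5749, -0.1208, 0.1799]
ee_rot: [-2.425, 1.995, -0.002]
force: [-1.5, -0.7, -1.9]
width: 0.188
```

play_rows:
  rows:
    - [0,0,0.008,0,0,0,1]
    - [0,0,0,0,0,0,1]

```text
clock: 22.85
position: [0.575, -0.1206, 0.1792]
ee_rot: [-2.424, 1.995, -0.003]
force: [-0.6, 0.4, -2.4]
width: 0.19
```

```bash
python3 -c "
from h import *
p,R=pose(); o=observe(); print(o['clock'],p,o['force'],R.as_matrix()[:,2])
crop(get_image('side'),290,150,400,260,7,'pics/s21.png')
"
```

```text
22.85 [ 0.5750426  -0.12060176  0.17915722] [-0.60923846  0.36102064 -2.42821524] [ 2.75104297e-03  2.48356197e-04 -9.99996185e-01]
```

View pics/s21.png

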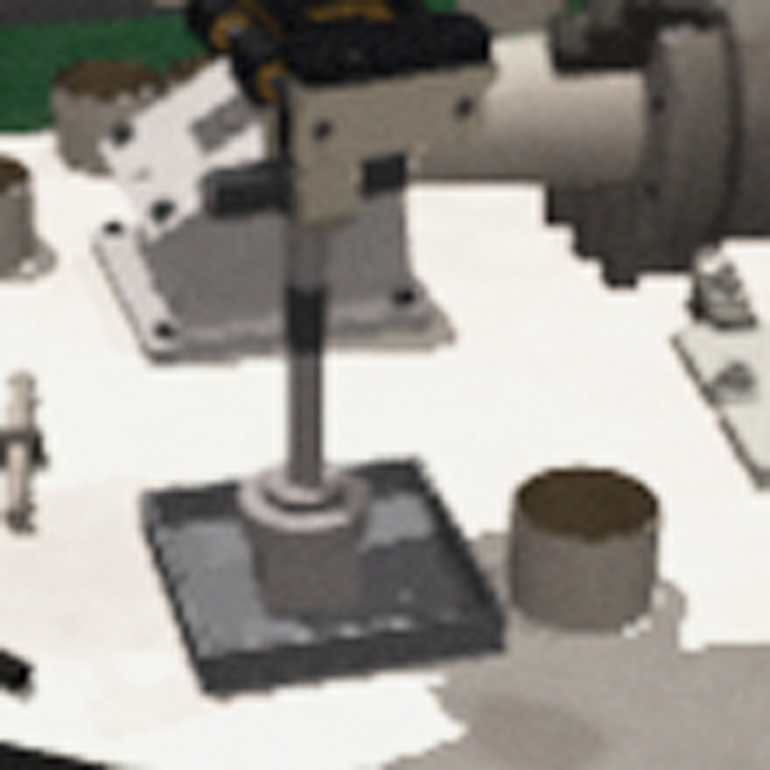

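play_rows:
  rows:
    - [0,0,0.005,0,0,0,1]
    - [0,0,0,0,0,0,0.5]
    - [0,0,0,0,0,0,0.2]
    - [0,0,0,0,0,0,-0.2]
    - [0,0,0,0,0,0,-0.5]

```text
clock: 23.4
position: [0.5769, -0.1207, 0.18]
ee_rot: [-2.422, 1.993, -0.009]
force: [-0.9, -0.1, -0.3]
width: 0.459
```

play_rows:
  rows:
    - [0,0,0,0,0,0,-0.8]
    - [0,0,0,0,0,0,-1]
    - [0,0,-0.05,0,0,0,-1]
    - [0,0,-0.1,0,0,0,-1]
    - [0,0,-0.15,0,0,0,-1]

```text
clock: 23.9
position: [0.5748, -0.1208, 0.2241]
ee_rot: [-2.425, 1.995, -0.001]
force: [0.3, -0.7, 1.0]
width: 0.9
```

```bash
python3 -c "
from h import *
p,R=pose(); o=observe(); print(o['clock'],p,o['force'],o['joints'].round(2),o['width'])
crop(get_image('side'),290,150,400,260,7,'pics/s22.png')
cv2.imwrite('pics/w22.png',get_image('wrist'))
"
```

```text
23.9 [ 0.574823   -0.12075299  0.22409888] [ 0.33631786 -0.71074828  0.95094248] [ 0.53  0.44 -0.59  1.64  0.26  1.14 -1.5 ] 0.8998421929540966
```

View pics/s22.png

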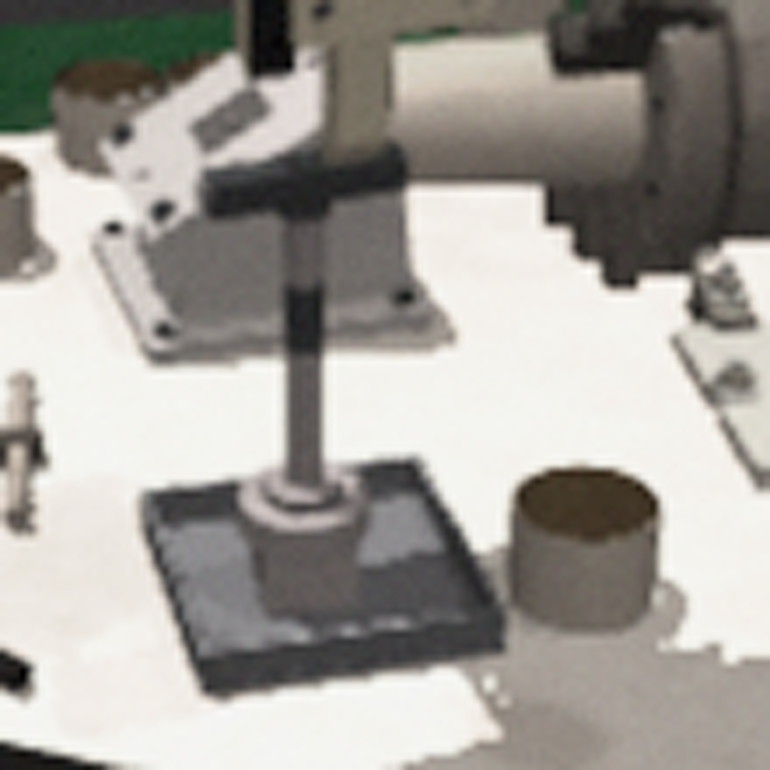

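View pics/w22.png

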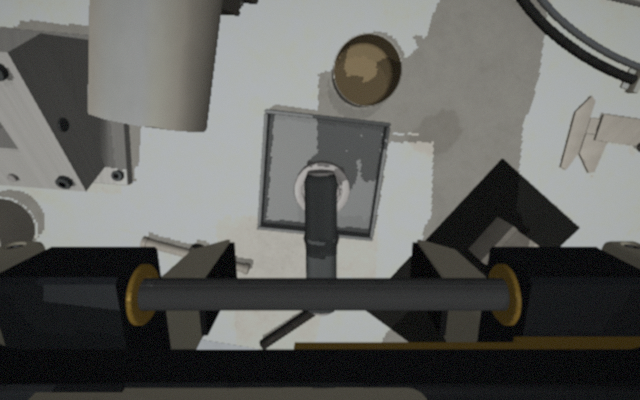

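Released and standing upright mid-tray. I'll retreat straight up, then check with the fixed cameras.

play_rows:
  rows:
    - [0,0,-0.2,0,0,0,-1]
    - [0,0,-0.25,0,0,0,-1]
    - [0,0,-0.25,0,0,0,-1]
    - [0,0,-0.15,0,0,0,-1]
    - [0,0,0,0,0,0,-1]

```text
clock: 24.5
position: [0.5751, -0.1204, 0.3594]
ee_rot: [-2.423, 1.993, -0.008]
force: [1.1, 0.5, -0.4]
width: 1.001
```

```bash
python3 -c "
from h import *
p,R=pose(); o=observe(); print(o['clock'],p,o['force'],np.abs(o['dq']).max())
a=get_image('side');crop(a,250,130,410,260,5,'pics/s23.png')
cv2.imwrite('pics/w23.png',get_image('wrist'))
cv2.imwrite('pics/t23.png',get_image('top'))
"
```

```text
24.5 [ 0.57506656 -0.12044349  0.35940358] [ 1.09308315  0.47412884 -0.35454653] 0.03343016616211612
```

View pics/s23.png

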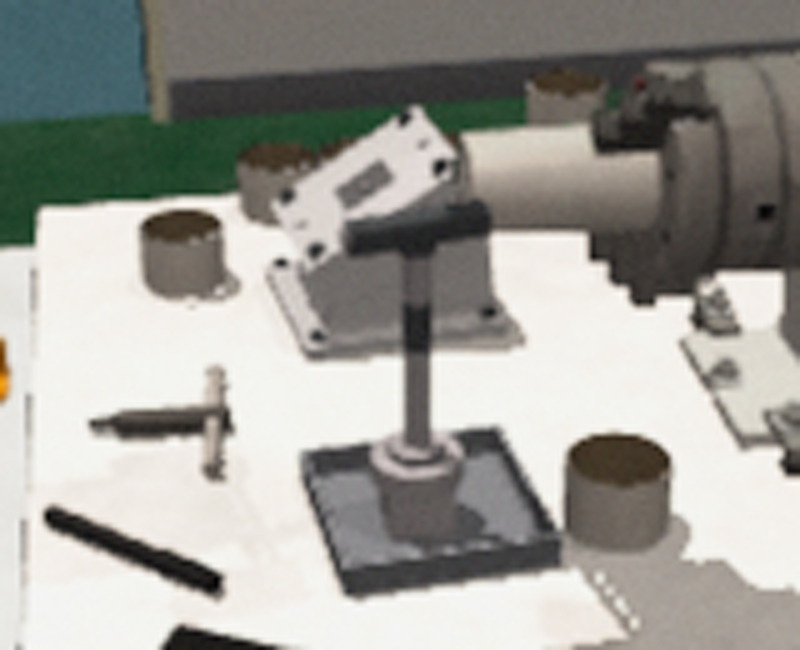

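View pics/w23.png

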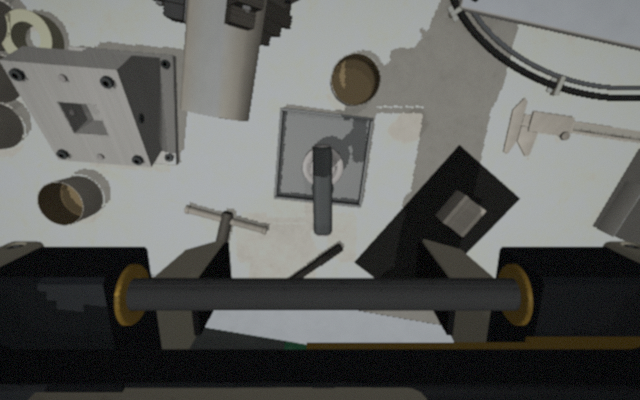

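View pics/t23.png

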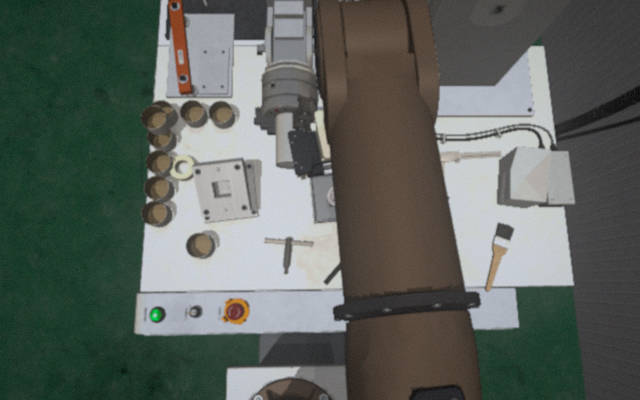

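```bash
python3 -c "
from cell import *
print(sign_off())"
```

```text
the job is handed in; nothing more can be done
None
```

The job is done and handed in at about 24.7 s of the allowed 72 s. The plug stands upright in the middle of the parts tray with the puller screwed into it. The sign-off gave no verdict.

- **Placing the puller:** I lifted it from the V-block by its shaft and stood it in the plug's hole. The lugs were already lined up with the slot, so they went straight in to the collar. I let go, and it stood leaning about 3°.
- **Screwing it home:** I took it again by the T-handle and turned it clockwise. It met a firm stop at about 67° by the gripper, with the torque jumping to 1.1 N m. That is 7° more than the stated 60°, which I put down to play in the lugs and the grip.
- **Drawing the plug:** It came straight out along its axis with a pull of up to about 37 N, more than the 10 N of the plungers would suggest. The gripper strayed sideways by a few mm while the plug was still in the pocket.
- **Highest force:** I measured about 66 N at the wrist while pressing the puller down, under the 120 N limit.

**Last checks:** In the side and wrist pictures the pocket is empty, and the plug and puller stand upright with the gripper open and clear above them. The cups, chuck key and pen show no visible shift. In the top view the arm hid the puller and most of the tray, so that camera confirmed only the nest, the cup near it and the chuck key.

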